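# Load the reagent cartridge and scan its label

## Task

The reagent cartridge has been left only started in its dock: push it fully home against the backstop, past the sprung side ball, until it clicks held. Then pick up the hand scanner, point its window squarely at the middle of the cartridge's barcode label from its 65 mm reading distance, and hold it steady there for at least one second. Finally stand the scanner upright in its tray again, let go of it, and leave the cartridge home and the other things on the bench undisturbed.

Things in the scene. Friction and masses are not known exactly. Their poses are not given: they have to be found in the camera images.
- dock: Fixed dock: 6 mm thick aluminium plate from x = -90 to +74 mm, 74 mm wide; two grey guide walls 54 mm apart, x = -20 to +74 mm, tops 31 mm over the bench; backstop with near face at x = +65 mm, top 46 mm up. Origin: on the bench under the channel's centre line; z up; +x is the way in, from the open end (facing roughly to the robot) to the backstop. Left or right of the tray.
- ball (a joint): Sprung steel ball, radius 7 mm, in the dock's +y wall at dock x = +45 mm, 20 mm over the bench, standing 2.5 mm into the channel. Value in m: 0 = fully out, up to 0.005 = pressed into the wall. Spring 2 N when out, 4 N at 2.5 mm. Pushing the cartridge past it takes roughly 4 to 10 N; the ball itself rubs little.
- cartridge: Loose white cartridge, 180 g, 90 x 52 mm, 54 mm high (+6 mm caps), 40 to 55 mm short of home. Origin: centre of underside; +x to its leading end. Flat rear face (x = -45 mm, facing the robot) 28 mm tall, to push on; above it the label face slants up at 30 deg to the flat top. Groove for the ball in its +y side, x = 19 to 31 mm. Home: end on the backstop, origin at dock x = 20, y = 0, z = 6 mm.
- label: White barcode label, 36 mm (up the slope) x 40 mm, in the middle of the cartridge's slanted face, moving with it. Origin: the label's centre; its z axis is the outward normal of the face, 30 degrees from vertical, leaning to the cartridge's -x side (roughly towards the robot); y across.
- scanner: Loose hand scanner, 200 g, 112 mm long, standing on its reading window in the tray. Origin: centre of the window (underside); z up its axis to the tail; it reads along -z. Round grey head 52 mm across up to 18 mm, tapering to 32 mm at 50 mm; then a black flat-sided grip up to 112 mm, 34 mm wide along its x, 28 mm along its y. Any turn about its own axis reads equally well.
- focus (a point): The scanner's reading point: on its axis, 65 mm in front of the window (at z = -65 mm in the scanner's frame, so below the bench while it is parked). To read, this point lies at the label's centre.
- tray: Fixed square black parking tray for the scanner, 78 x 78 mm outside, 70 x 70 mm inside, walls 4 mm thick and 12 mm high, floor 4 mm over the bench. Origin: centre of its underside, z up. It stands at a varying place, left or right of the dock.
- beaker: Bystander: small glass beaker, 64 mm across, 80 mm high. Origin: centre of its underside.
- bottle: Bystander: amber bottle, 56 mm across, 120 mm high. Origin: centre of its underside.
- tipbox: Bystander: blue tip box with a clear lid, 80 x 120 x 70 mm, at the back. Origin: centre of its underside.
- timer: Bystander: small flat white timer, 40 x 50 x 20 mm, between dock and tray. Origin: centre of its underside.
Things that resemble listed ones, but are neither listed nor needed, are in the scene too. There is more than one size of the tray; the job needs the largest.

How it is judged (in metres and radians):
On the way, in this order (a step that is already met when the one before it is completed fails the run):
1. the cartridge is home against the backstop (within 2.5 mm) with the ball sprung out into its groove (x of cartridge in the frame of dock above 0.0175 m and z of cartridge in the frame of dock below 0.009 m and value of joint ball below 0.0012 m), for 0.2 s.
2. the held scanner reads the loaded label for 1 s: reading point within 14 mm of its centre (along it) and 25 mm (off it), axis within 10 degrees of square, still (under 30 mm/s) (x of focus in the frame of label between -0.014 and 0.014 m and y of focus in the frame of label between -0.014 and 0.014 m and z of focus in the frame of label between -0.025 and 0.025 m and angle between the z axis of scanner and the z axis of label, either way round below 0.175 rad and linear speed of scanner below 0.03 m/s and angular speed of scanner below 0.25 rad/s and contact force between the fingers and scanner above 0.5 N and x of cartridge in the frame of dock above 0.0175 m and value of joint ball below 0.0012 m), for 1 s.
At the end, for the whole second after the job is handed in: The scanner stands upright (within 4.5 degrees) and at rest on the floor of its tray, window down, inside the walls (its axis within 12 mm of the tray's centre along each side), and the cartridge is at rest in the dock within 2.5 mm of the backstop with the ball out (joint under 1.2 mm) (all of step 1 and x of scanner in the frame of tray between -0.012 and 0.012 m and y of scanner in the frame of tray between -0.012 and 0.012 m and z of scanner in the frame of tray below 0.007 m and angle between scanner's own z axis and vertical below 0.08 rad and linear speed of each of scanner, cartridge below 0.02 m/s); the robot touches nothing.
It fails at once if a bystander (beaker, bottle, tip box or timer) is shifted by more than 30 mm (distance of any of beaker, bottle, tipbox, timer from where it was at the start of the episode above 0.03 m).
It also fails if it takes over 67 s, if anything falls off the work surface, if the arm or the gripper's body presses on something with over 40 N, if the wrist force passes 120 N, or if a joint passes its speed limit or range.

## Robot

A 6-joint arm with a two-finger parallel gripper is mounted at the origin on the work surface. World frame = base frame: x ahead of the robot, y to its left, z up, the work surface at z = 0. Lengths are in mm, angles in rad, forces in N, time in s.
With the tool pointing down it reaches from about 425 to 950 mm from the base axis. Payload 3.5 kg.
Tool frame: the origin (TCP) lies on the front face of the gripper's body, between the roots of the fingers; the fingertips stand 73 mm ahead of it and the grasp point (between the pads) lies 54 mm ahead of it; z points along the fingers, y is the direction in which the jaws open and shut (so a half turn about z gives the same grasp; the last joint's range is limited). The gripper opens to 85 mm and grips with 20 to 120 N. Pads are 22 mm wide; open, the fingers measure 114 mm over their backs; the gripper's body (76 mm by 85 mm) begins 54 mm behind the grasp point. The pads swing forward as they close: fully open they stand 13 mm farther back than shut.
Start: joints at [1.076, 0.286, 1.577, -0, 1.279, -0.15], TCP at [228.119, 635.27, 303.925] pointing down, gripper open.
Joint ranges: [-2.77, 2.77], [-0.9, 2.22], [0.21, 2.48], [-1.53, 4.67], [0.24, 2.81], [-2.84, 2.84]. Speed limits (rad/s): [2.79, 2.79, 3.14, 3.14, 3.14, 3.14].

## Interface

Orientations are given as a 3x3 rotation matrix whose columns are the frame's x, y, z axes.
In Python, from rig import env, grab_frame gives the robot as it stands.
- The arm moves only by the shell command python3 -m inch 'ROWS' [FORCE]. ROWS is JSON, a list of rows, each a list of 3 entries, a list of its own where there are three numbers: the turn, a rotation vector about the tool's x, y, z in rad, then the shift along the tool's x, y, z in m, then the finger opening in m, from 0 to 0.0854. In form: [[[ax, ay, az], [dx, dy, dz], gripper], ...]. A call has exactly 5 rows; each row shifts and turns the pose as measured when the row begins, along the tool's axes as they then stand; what a row does not reach is not made up. A row lasts 1/8 s, in which the tool goes at most 62.5 mm and 10.7 degrees, less where a joint would pass 70% of its speed; a pose out of reach is approached as far as the arm can. A call with a gripper value outside its range is refused whole. The fingers move at their own pace and stop on an object; FORCE is the grip in N (left out, the last holds). Time passes only in rows, so rows that do not move let the fingers close, or fill a call up. It gives the time, the measured TCP pose, the force and the opening at its end, in the units of the state.
- env.state(): the state, without advancing time (a new reading comes with each control period).
- grab_frame(name): name is "scene" or "side" or "wrist"; returns a dict with "color" (480x640x3 uint8, blue, green, red), "fx", "fy", "cx", "cy" (pixels), "pose" (4x4, takes a point from camera to world coordinates); the wrist camera has in their place "mount" (4x4, takes a point from camera to tool coordinates, whose origin is the TCP and whose axes are the flange's). Camera axes: x right, y up, looking along -z (the intrinsics and any distortion apply to the point x, -y, -z); pixel columns grow to the right and rows downward; lengths in mm; the calibration is good to about 2 mm. The wrist camera is an equidistant fisheye: a pixel r from the principal point sees the ray r / f radians off the axis. A picture is of the moment at which its call begins: read the wrist's pose just before it. There is no depth.
- env.job_done(): hands the job in, once; it reports no verdict.
The state is a dict: "time": time; "q": joint angles; "qd": joint speeds; "joint_efforts": joint torques, N m; "eef_pos": TCP position; "eef_rot": TCP orientation; "force": force on the tool from outside, world axes, zero at the start; "torque": the same for the moment, N m; "finger_gap": finger opening in mm.
Only numpy, scipy, OpenCV 4.12 (cv2) and the standard library are available. Lean on these libraries where they do the work, as an engineer would, in place of code of your own. Each camera call takes 0.05 s, during which the arm holds its last target.

## Working session

There is one attempt and no reset: what is moved stays moved. The work goes in short steps, Python scripts to look and compute and a shell command to move; the robot and the scene stay as the last step left them, time stands still between calls to the robot, and variables do not carry over. Pictures are saved under pics/ and viewed, and the job is handed in when it is done.

```bash
ls; mkdir -p pics
cat > h.py <<'E'
import numpy as np, cv2
from rig import env, grab_frame
def snap(n,f):
    s=env.state(); d=grab_frame(n); cv2.imwrite('pics/'+f+'.png',d['color']); 
    import pickle; pickle.dump((s,{k:v for k,v in d.items()}),open('pics/'+f+'.pkl','wb')); return s,d
E
python3 - <<'E'
from h import *
for n in ['scene','side','wrist']:
    s,d=snap(n,n+'0'); print(n,{k:(np.round(v,3).tolist() if k!='color' else v.shape) for k,v in d.items()})
print(s)
E
```

```text
pics
scene {'color': (480, 640, 3), 'fx': 556.79, 'fy': 556.79, 'cx': 313.203, 'cy': 235.838, 'pose': [[0.628, -0.668, 0.399, 1120.974], [0.778, 0.535, -0.33, -501.342], [0.007, 0.518, 0.855, 1083.853], [0.0, 0.0, 0.0, 1.0]]}
side {'color': (480, 640, 3), 'fx': 620.461, 'fy': 620.461, 'cx': 313.162, 'cy': 239.999, 'pose': [[-0.839, 0.387, -0.383, 224.926], [-0.545, -0.589, 0.597, 571.366], [0.005, 0.709, 0.705, 838.221], [0.0, 0.0, 0.0, 1.0]]}
wrist {'color': (480, 640, 3), 'fx': 371.648, 'fy': 371.648, 'cx': 311.951, 'cy': 235.548, 'mount': [[0.001, 0.955, 0.297, 74.984], [1.0, -0.001, -0.0, -0.182], [-0.0, 0.297, -0.955, -70.463], [0.0, 0.0, 0.0, 1.0]]}
{'time': 0.1, 'q': array([ 1.07604273e+00,  2.87145873e-01,  1.57803572e+00,  3.90233781e-05,
        1.27860908e+00, -1.49985666e-01]), 'qd': array([-0.00023952, -0.00293653, -0.00501859,  0.00219215,  0.00066171,
        0.00055023]), 'joint_efforts': array([ 9.63163416e-05, -4.07295406e+01, -2.93699044e+01, -1.59912770e-04,
        3.43296058e-03, -1.00158439e-05]), 'eef_pos': array([227.8810871 , 634.90331986, 302.63668223]), 'eef_rot': array([[-9.41149904e-01,  3.37987721e-01, -1.07654237e-03],
       [ 3.37989238e-01,  9.41148023e-01, -1.91670554e-03],
       [ 3.65362790e-04, -2.16776697e-03, -9.99997584e-01]]), 'force': array([-0.31243466, -0.40762215,  0.21250841]), 'torque': array([-0.03592079,  0.02710429,  0.00484348]), 'finger_gap': 85.70444077020376}
```

View pics/scene0.png

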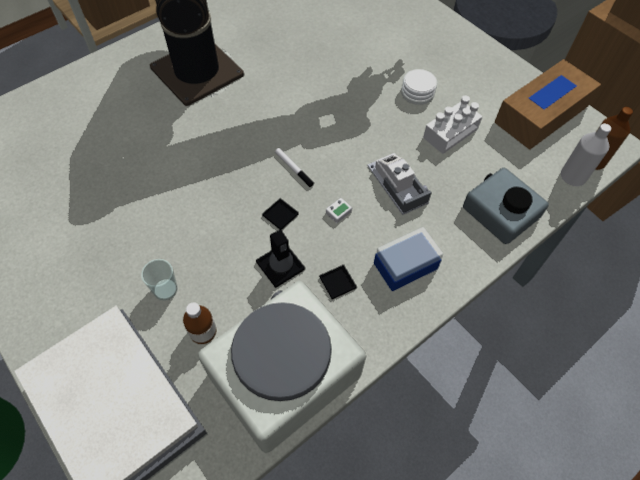

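View pics/side0.png

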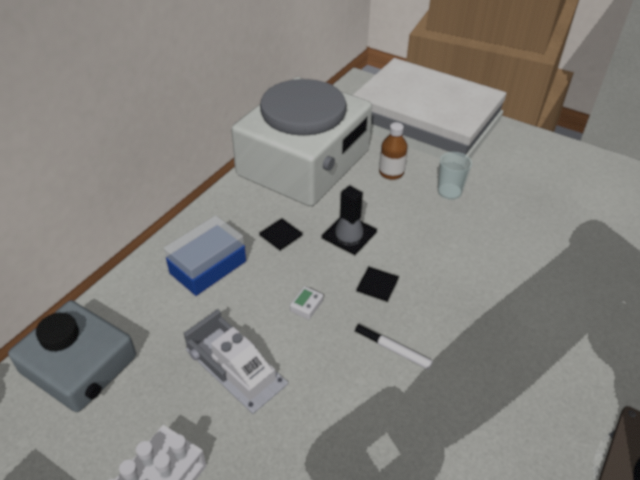

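View pics/wrist0.png

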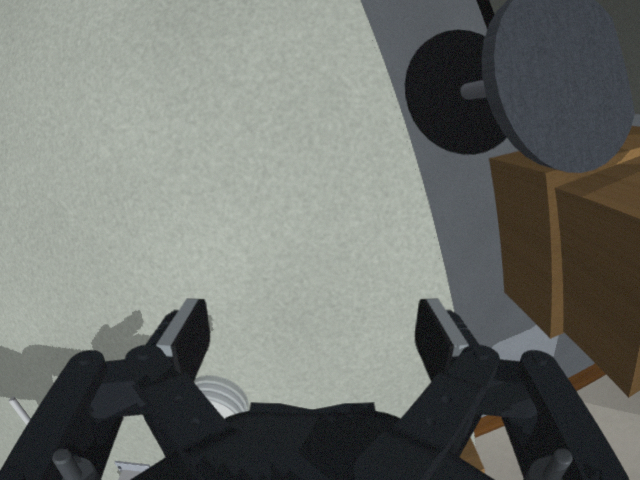

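Run:
```python
from h import *
a=cv2.imread('pics/scene0.png'); b=cv2.imread('pics/side0.png')
cv2.imwrite('pics/c1.png',cv2.resize(a[140:220,355:445],None,fx=8,fy=7.5,interpolation=cv2.INTER_CUBIC)[:600,:800])
cv2.imwrite('pics/c2.png',cv2.resize(b[300:420,170:300],None,fx=5,fy=5,interpolation=cv2.INTER_CUBIC))
cv2.imwrite('pics/c3.png',cv2.resize(a[190:310,240:370],None,fx=5,fy=5,interpolation=cv2.INTER_CUBIC))
cv2.imwrite('pics/c4.png',cv2.resize(b[180:310,250:410],None,fx=4.5,fy=4.5,interpolation=cv2.INTER_CUBIC))
```

```text
(no output)
```

View pics/c1.png

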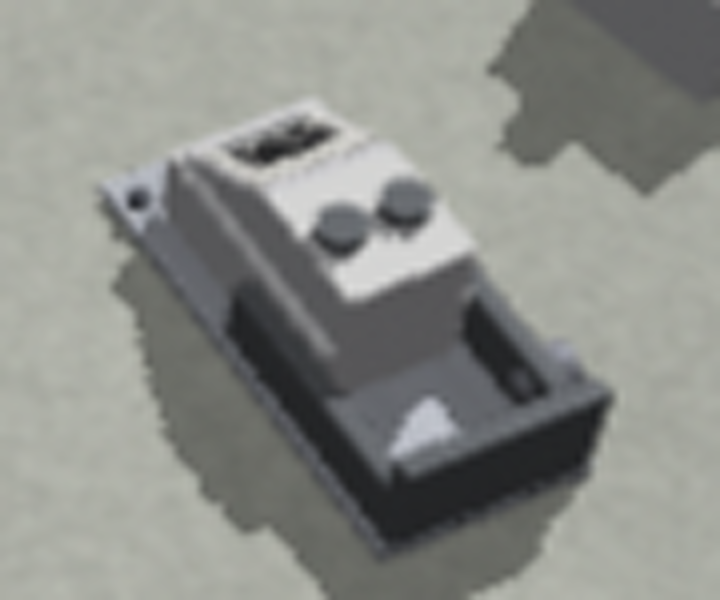

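View pics/c2.png

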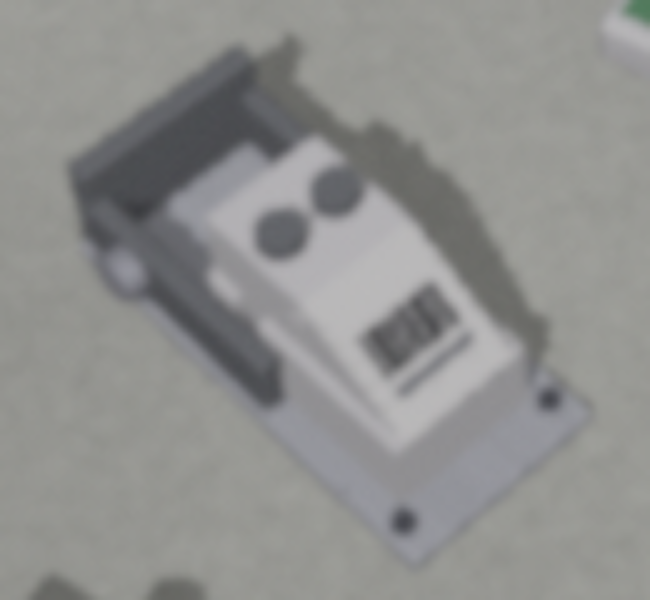

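View pics/c3.png

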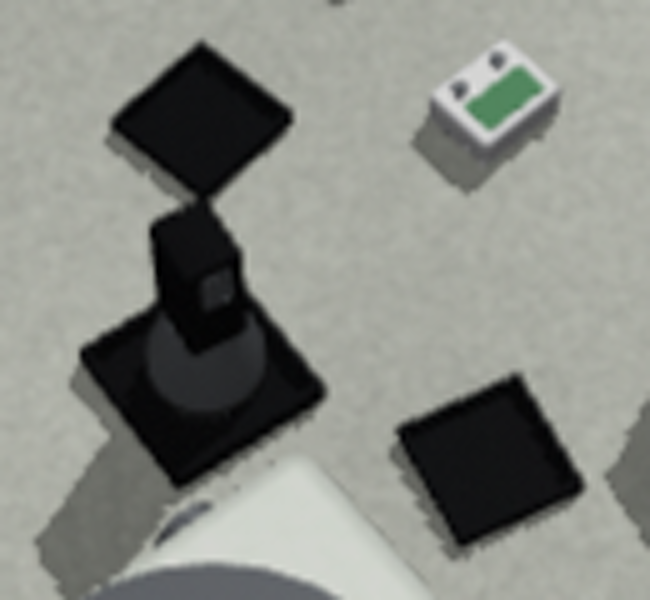

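View pics/c4.png

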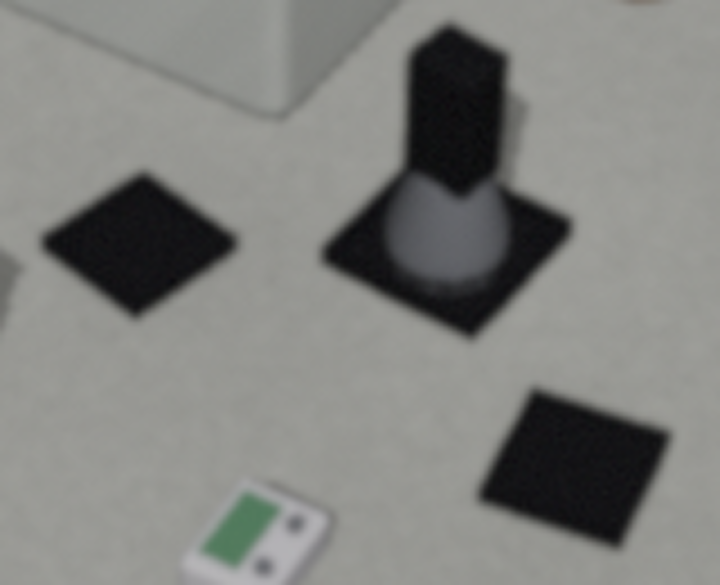

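```bash
cat >> h.py <<'E'
def bp(d,u,v,z,R=None,t=None):
    P=np.array(d['pose']); r=P[:3,:3]@np.array([(u-d['cx'])/d['fx'],-(v-d['cy'])/d['fy'],-1]); o=P[:3,3]
    return o+r*(z-o[2])/r[2]
def proj(d,X):
    P=np.array(d['pose']); c=(np.atleast_2d(X)-P[:3,3])@P[:3,:3]
    return np.c_[d['cx']+d['fx']*c[:,0]/-c[:,2], d['cy']+d['fy']*c[:,1]/c[:,2]]
def load(f):
    import pickle; return pickle.load(open('pics/'+f+'.pkl','rb'))
E
python3 - <<'E'
from h import *
S=load('scene0')[1]; D=load('side0')[1]
f=lambda u,v:(u/5+170,v/5+300)
g=lambda u,v:(u/8+355,v/7.5+140)
h3=lambda u,v:(u/5+240,v/5+190)
h4=lambda u,v:(u/4.5+250,v/4.5+180)
def p(n,d,uv,z): print(n,np.round(bp(d,*uv,z),1))
p('side plate -y?',D,f(592,408),5);p('side plate b',D,f(415,567),5)
p('side bs a',D,f(240,48),46);p('side bs b',D,f(72,165),46)
p('scene plate',S,g(100,187),5);p('scene bs',S,g(610,395),46);p('scene plate far',S,g(385,555),1)
print('tray')
for c in [(80,353),(180,485),(325,392)]: p('scene',S,h3(*c),12)
for c in [(323,255),(472,337),(572,225)]: p('side',D,h4(*c),10)
print('small')
for c in [(110,122),(202,40),(293,118),(202,198)]: p('A sc',S,h3(*c),8)
for c in [(398,432),(518,375),(582,487),(460,547)]: p('B sc',S,h3(*c),8)
print('scanner top')
for c in [(152,228),(203,200),(240,245),(192,268)]: p('sc',S,h3(*c),116)
for c in [(410,52),(450,25),(507,57),(465,88)]: p('sd',D,h4(*c),116)
print('timer')
for c in [(430,100),(502,40),(560,90),(487,147)]: p('sc',S,h3(*c),20)
for n,(u,v),z in [('bottle',(193,310),120),('beaker',(157,273),80),('beakerbase',(164,288),0)]: p(n,S,(u,v),z)
for c in [(375,265),(383,283),(409,286),(441,256),(434,231),(410,233)]: p('tipbox',S,c,70)
for c in [(205,360),(265,440),(362,360),(300,285)]: p('centrif',S,c,90)
E
```

```text
side plate -y? [540.3 147.9   5. ]
side plate b [553.3 221.6   5. ]
side bs a [697.2 120.2  46. ]
side bs b [711.6 185.7  46. ]
scene plate [542.5 147.1   5. ]
scene bs [715.8 182.9  46. ]
scene plate far [700.5 117.7   1. ]
tray
scene [ 591.9 -225.3   12. ]
scene [ 670.5 -229.6   12. ]
scene [ 674.1 -153.6   12. ]
side [ 666.1 -146.4   10. ]
side [ 589.1 -139.4   10. ]
side [ 586.8 -220.4   10. ]
small
A sc [ 500.  -142.1    8. ]
A sc [489.7 -81.    8. ]
A sc [551.1 -74.7   8. ]
A sc [ 559.5 -134.     8. ]
B sc [ 707.5 -139.8    8. ]
B sc [718.7 -81.1   8. ]
B sc [777.1 -95.    8. ]
B sc [ 766.  -153.8    8. ]
scanner top
sc [ 614.6 -195.4  116. ]
sc [ 616.9 -171.1  116. ]
sc [ 643.3 -172.4  116. ]
sc [ 639.8 -194.   116. ]
sd [ 642.5 -170.9  116. ]
sd [ 637.7 -194.1  116. ]
sd [ 608.7 -189.5  116. ]
sd [ 613.2 -164.1  116. ]
timer
sc [588.9 -24.2  20. ]
sc [584.   23.5  20. ]
sc [622.1  26.2  20. ]
sc [625.  -20.3  20. ]
bottle [ 656.9 -406.7  120. ]
beaker [ 523.6 -415.6   80. ]
beakerbase [ 516.8 -415.7    0. ]
tipbox [782.4 -54.7  70. ]
tipbox [823.3 -69.8  70. ]
tipbox [861.1 -33.4  70. ]
tipbox [852.9  67.2  70. ]
tipbox [800.3  99.7  70. ]
tipbox [771.7  56.   70. ]
centrif [ 740.4 -440.3   90. ]
centrif [ 922.7 -437.9   90. ]
centrif [ 921.1 -215.5   90. ]
centrif [ 729.5 -209.7   90. ]
```

```bash
cat >> h.py <<'E'
from scipy.spatial.transform import Rotation as Ro
from scipy.optimize import least_squares
def plan(p,R,n,grip=None,s=None):
    """print n rows from the current pose to (p,R)"""
    s=s or env.state(); p0=s['eef_pos'];R0=s['eef_rot']; w=Ro.from_matrix(R0.T@R).as_rotvec()
    print('t',round(s['time'],2),'at',np.round(p0,1),'gap',round(s['finger_gap'],1),'F',np.round(s['force'],1),'rot',np.round(np.degrees(np.linalg.norm(w)),1),'dist',np.round(p-p0,1))
    for i in range(n):
        Ri=R0@Ro.from_rotvec(w*i/n).as_matrix(); d=Ri.T@(p-p0)/n/1000
        print([np.round(w/n,3).tolist(),np.round(d,4).tolist()])
def Rdock(yaw,tilt=0):
    """tool x = -dock x, y = dock y, z down; tilt: z leans to +dock x"""
    B=np.array([[-1,0,0],[0,1,0],[0,0,-1.]])
    return Ro.from_euler('z',yaw).as_matrix()@Ro.from_euler('y',-tilt).as_matrix()@B
E
python3 - <<'E'
from h import *
S=load('scene0')[1]; D=load('side0')[1]
f=lambda u,v:(u/5+170,v/5+300)
g=lambda u,v:(u/8+355,v/7.5+140)
# dock points: image, uv, dock xyz or cart (x offset param)
F=[(D,f(592,408),(-90,-37,6),0),(D,f(415,567),(-90,37,4),0),(D,f(240,46),(74,-37,46),0),(S,g(100,187),(-90,-37,6),0),
(S,g(610,395),(74,37,46),0),
(D,f(398,452),(-45,26,28),1),(D,f(525,348),(-45,-26,28),1),(S,g(170,160),(-45,-26,28),1),(S,g(350,298),(45,-26,54),1),(S,g(475,250),(45,26,54),1),(D,f(312,135),(45,-26,54),1),(D,f(208,215),(45,26,54),1)]
def res(q):
    x,y,yaw,cx=q;o=[]
    R=Ro.from_euler('z',yaw).as_matrix()
    for d,uv,X,c in F:
        X=np.array(X,float)+(np.array([cx,0,6]) if c else 0)
        o.append(proj(d,R@X+[x,y,0])[0]-uv)
    return np.array(o).ravel()
r=least_squares(res,[635,169,-.18,-25],loss='soft_l1'); print(np.round(r.x,3)); print(np.round(r.fun.reshape(-1,2),1))
print(Rdock(-.18,.5))
E
```

```text
[ 6.35132e+02  1.66825e+02 -1.98000e-01 -2.73750e+01]
[[ 0.2  0. ]
 [-0.1 -0.3]
 [ 0.2 -2.2]
 [-0.4 -1.2]
 [ 1.5 -1.5]
 [-0.4 -0.1]
 [-0.1 -0.7]
 [-0.4 -1.5]
 [-1.6  0.3]
 [ 1.9 -1.5]
 [ 2.4 -1.9]
 [-2.9  1.7]]
[[-0.86340407  0.17902957  0.47167979]
 [ 0.15711323  0.98384369 -0.08583135]
 [-0.47942554  0.         -0.87758256]]
```

```bash
cat > t.py <<'E'
from h import *
yaw=-.19; o=np.array([635.,167.5,0]); Rz=Ro.from_euler('z',yaw).as_matrix()
dk=lambda x,y,z:o+Rz@np.array([x,y,z])
E
python3 - <<'E'
from t import *
plan(dk(-125,0,220),Rdock(yaw),10)
E
```

```text
t 0.15 at [228.  634.9 302.8] gap 85.9 F [-0.1  1.1  0.3] rot 8.9 dist [ 284.3 -443.8  -82.8]
[[-0.0, -0.0, -0.015], [-0.0418, -0.0321, 0.0083]]
[[-0.0, -0.0, -0.015], [-0.0413, -0.0328, 0.0083]]
[[-0.0, -0.0, -0.015], [-0.0407, -0.0334, 0.0083]]
[[-0.0, -0.0, -0.015], [-0.0402, -0.0341, 0.0083]]
[[-0.0, -0.0, -0.015], [-0.0397, -0.0347, 0.0083]]
[[-0.0, -0.0, -0.015], [-0.0391, -0.0353, 0.0083]]
[[-0.0, -0.0, -0.015], [-0.0386, -0.0359, 0.0083]]
[[-0.0, -0.0, -0.015], [-0.038, -0.0365, 0.0083]]
[[-0.0, -0.0, -0.015], [-0.0375, -0.0371, 0.0083]]
[[-0.0, -0.0, -0.015], [-0.0369, -0.0376, 0.0083]]
```

```bash
python3 -m inch '[[[0,0,-0.015],[-0.042,-0.032,0.008],0],[[0,0,-0.015],[-0.041,-0.033,0.008],0],[[0,0,-0.015],[-0.041,-0.033,0.008],0],[[0,0,-0.015],[-0.04,-0.034,0.008],0],[[0,0,-0.015],[-0.04,-0.035,0.008],0]]' 60
python3 - <<'E'
from t import *
plan(dk(-125,0,220),Rdock(yaw),5)
E
```

```text
time: 0.78
eef_pos: [372.1, 409.5, 260.6]
eef_rot: [[-0.966, 0.257, -0.001], [0.257, 0.966, -0.001], [0.0, -0.001, -1.0]]
force: [1.0, 0.6, -0.2]
finger_gap: 0.2
t 0.78 at [372.1 409.5 260.6] gap 0.2 F [ 1.   0.6 -0.2] rot 4.0 dist [ 140.2 -218.4  -40.6]
[[-0.0, -0.0, -0.014], [-0.0383, -0.035, 0.0082]]
[[-0.0, -0.0, -0.014], [-0.0378, -0.0355, 0.0082]]
[[-0.0, -0.0, -0.014], [-0.0373, -0.0361, 0.0081]]
[[-0.0, -0.0, -0.014], [-0.0368, -0.0366, 0.0081]]
[[-0.0, -0.0, -0.014], [-0.0363, -0.0371, 0.0081]]
```

Tracks well.

```bash
python3 -m inch '[[[0,0,-0.014],[-0.038,-0.035,0.008],0],[[0,0,-0.014],[-0.038,-0.036,0.008],0],[[0,0,-0.014],[-0.037,-0.036,0.008],0],[[0,0,-0.014],[-0.037,-0.037,0.008],0],[[0,0,-0.014],[-0.036,-0.037,0.008],0]]'
python3 - <<'E'
from t import *
s,d=snap('wrist','w1'); snap('side','s1')
plan(dk(-125,0,220),Rdock(yaw),5)
E
```

```text
time: 1.4
eef_pos: [514.4, 182.5, 218.8]
eef_rot: [[-0.983, 0.186, -0.001], [0.186, 0.983, -0.001], [0.001, -0.001, -1.0]]
force: [0.2, -0.3, 0.7]
finger_gap: 0.4
t 1.5 at [515.5 180.4 218.1] gap -0.0 F [-0.4  0.3  0.1] rot 0.3 dist [-3.2 10.8  1.9]
[[-0.001, -0.0, -0.001], [0.001, 0.002, -0.0004]]
[[-0.001, -0.0, -0.001], [0.001, 0.002, -0.0004]]
[[-0.001, -0.0, -0.001], [0.001, 0.002, -0.0004]]
[[-0.001, -0.0, -0.001], [0.001, 0.002, -0.0004]]
[[-0.001, -0.0, -0.001], [0.001, 0.002, -0.0004]]
```

View pics/w1.png

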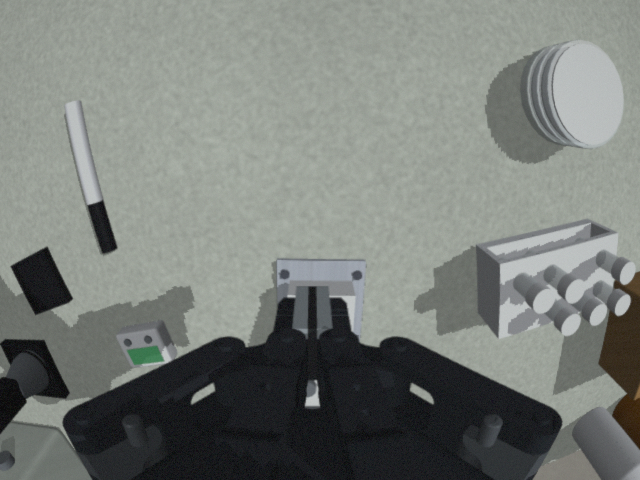

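```bash
cat >> h.py <<'E'
def wray(s,d,u,v):
    x=(u-d['cx'])/d['fx'];y=(v-d['cy'])/d['fy'];r=np.hypot(x,y)
    k=np.array([x/r*np.sin(r),-y/r*np.sin(r),-np.cos(r)])if r>1e-9 else np.array([0,0,-1.])
    M=np.array(d['mount']);R=s['eef_rot'];return s['eef_pos']+R@M[:3,3], R@M[:3,:3]@k
def wbp(s,d,u,v,z):
    o,k=wray(s,d,u,v);return o+k*(z-o[2])/k[2]
def wproj(s,d,X):
    M=np.array(d['mount']);T=(np.atleast_2d(X)-s['eef_pos'])@s['eef_rot']; c=(T-M[:3,3])@M[:3,:3]
    th=np.arctan2(np.hypot(c[:,0],c[:,1]),-c[:,2]);ph=np.arctan2(-c[:,1],c[:,0])
    return np.c_[d['cx']+d['fx']*th*np.cos(ph),d['cy']+d['fy']*th*np.sin(ph)]
E
python3 - <<'E'
from t import *
s,d=load('w1')
i=d['color'];cv2.imwrite('pics/w1c.png',cv2.resize(i[245:345,265:385],None,fx=6,fy=6,interpolation=cv2.INTER_CUBIC))
a=wbp(s,d,277,260,6);b=wbp(s,d,366,260,6);print(a,b,np.linalg.norm(a-b),-np.arctan2((a-b)[0],(a-b)[1]))
print('pred',dk(-90,-37,6),dk(-90,37,6))
E
```

```text
[542.17281049 147.7014145    6.        ] [555.76338717 219.43833311   6.        ] 73.01293904190958 2.9543613624724046
pred [539.63183973 148.16314385   6.        ] [553.60739795 220.83145725   6.        ]
```

View pics/w1c.png

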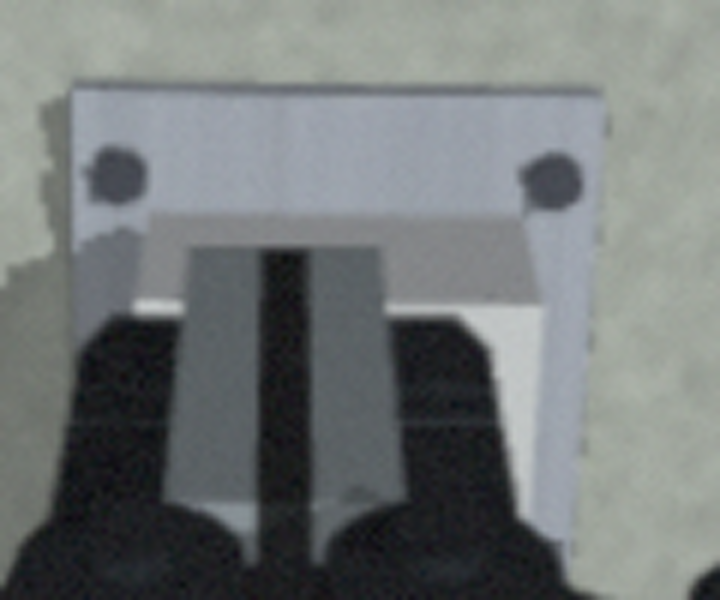

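```bash
sed -i 's/yaw=-.19; o=np.array(\[635.,167.5,0\])/yaw=-.187; o=np.array([637.,167.,0])/' t.py
python3 - <<'E'
from t import *
s,d=load('w1')
for u,v,z in [(70,83,6),(602,92,6),(150,213,6),(525,215,6),(135,298,34),(545,305,34)]:
    X=wbp(s,d,265+u/6,245+v/6,z); print(np.round(Rz.T@(X-o),1))
plan(dk(-110,0,145),Rdock(yaw),5)
E
```

```text
[-90.6 -36.8   6. ]
[-89.3  35.9   6. ]
[-71.3 -26.3   6. ]
[-70.9  26.    6. ]
[-71.9 -26.6  34. ]
[-70.8  25.8  34. ]
t 1.5 at [515.5 180.4 218.1] gap -0.0 F [-0.4  0.3  0.1] rot 0.4 dist [ 13.5   7.1 -73.1]
[[-0.001, -0.0, -0.001], [-0.0024, 0.002, 0.0146]]
[[-0.001, -0.0, -0.001], [-0.0024, 0.0019, 0.0146]]
[[-0.001, -0.0, -0.001], [-0.0024, 0.0019, 0.0146]]
[[-0.001, -0.0, -0.001], [-0.0024, 0.0019, 0.0146]]
[[-0.001, -0.0, -0.001], [-0.0024, 0.0019, 0.0146]]
```

```bash
python3 -m inch '[[[0,0,0],[-0.002,0.002,0.025],0],[[0,0,0],[-0.002,0.002,0.025],0],[[0,0,0],[-0.002,0.002,0.025],0],[[0,0,0],[-0.002,0.002,0.025],0],[[0,0,-0.002],[-0.002,0.002,0.025],0]]'
python3 - <<'E'
from t import *
s=env.state();print(np.round(Rz.T@(s['eef_pos']-o),1))
plan(dk(-90,0,92),Rdock(yaw),5)
E
```

```text
time: 2.12
eef_pos: [527.6, 190.2, 92.1]
eef_rot: [[-0.981, 0.192, 0.002], [0.192, 0.981, -0.0], [-0.002, 0.0, -1.0]]
force: [0.5, -0.8, 0.6]
finger_gap: -0.1
[-111.8    2.5   92.1]
t 2.12 at [527.6 190.2  92.1] gap -0.1 F [ 0.5 -0.8  0.6] rot 0.4 dist [20.9 -6.5 -0.1]
[[0.0, 0.0, -0.001], [-0.0044, -0.0005, 0.0]]
[[0.0, 0.0, -0.001], [-0.0044, -0.0005, 0.0]]
[[0.0, 0.0, -0.001], [-0.0044, -0.0005, 0.0]]
[[0.0, 0.0, -0.001], [-0.0044, -0.0005, 0.0]]
[[0.0, 0.0, -0.001], [-0.0044, -0.0005, 0.0]]
```

```bash
python3 -m inch '[[[0,0,0],[-0.007,-0.001,0],0],[[0,0,0],[-0.007,-0.001,0],0],[[0,0,0],[-0.007,-0.001,0],0],[[0,0,0],[-0.007,0,0],0],[[0,0,0],[-0.007,0,0],0]]';  python3 -m inch '[[[0,0,0],[-0.006,0,0],0],[[0,0,0],[-0.006,0,0],0],[[0,0,0],[-0.006,0,0],0],[[0,0,0],[-0.003,0,0],0],[[0,0,0],[-0.003,0,0],0]]'
python3 - <<'E'
from t import *
s=env.state();print(np.round(Rz.T@(s['eef_pos']-o),1),np.round(Rz.T@s['force'],1))
plan(dk(-36,0,92),Rdock(yaw),5)
E
```

```text
time: 2.75
eef_pos: [562.9, 181.4, 93.6]
eef_rot: [[-0.982, 0.191, 0.002], [0.191, 0.982, -0.0], [-0.002, 0.0, -1.0]]
force: [-1.9, 0.2, -0.7]
finger_gap: -0.2
time: 3.38
eef_pos: [585.3, 177.0, 93.7]
eef_rot: [[-0.981, 0.192, -0.01], [0.192, 0.981, 0.0], [0.01, -0.001, -1.0]]
force: [-7.9, 1.8, 7.5]
finger_gap: -0.3
[-52.7   0.2  93.7] [-8.1  0.3  7.5]
t 3.38 at [585.3 177.   93.7] gap -0.3 F [-7.9  1.8  7.5] rot 0.7 dist [16.4 -3.3 -1.7]
[[-0.0, -0.002, -0.001], [-0.0033, -0.0, 0.0003]]
[[-0.0, -0.002, -0.001], [-0.0033, -0.0, 0.0003]]
[[-0.0, -0.002, -0.001], [-0.0033, -0.0, 0.0003]]
[[-0.0, -0.002, -0.001], [-0.0033, -0.0, 0.0003]]
[[-0.0, -0.002, -0.001], [-0.0033, -0.0, 0.0003]]
```

Run:
```python
from t import *
snap('wrist','w2');s,d=snap('side','s2');snap('scene','k2');print(Rz.T@s['force'])
i=d['color'];cv2.imwrite('pics/s2c.png',cv2.resize(i[270:430,150:330],None,fx=3.7,fy=3.7,interpolation=cv2.INTER_CUBIC))
```

```text
[-4.16067159 -0.41924192  2.64047559]
```

View pics/s2c.png

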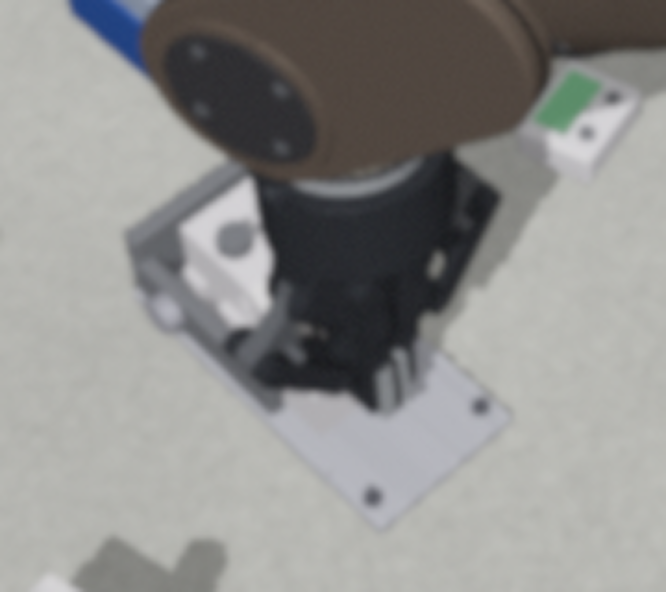

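View pics/w2.png

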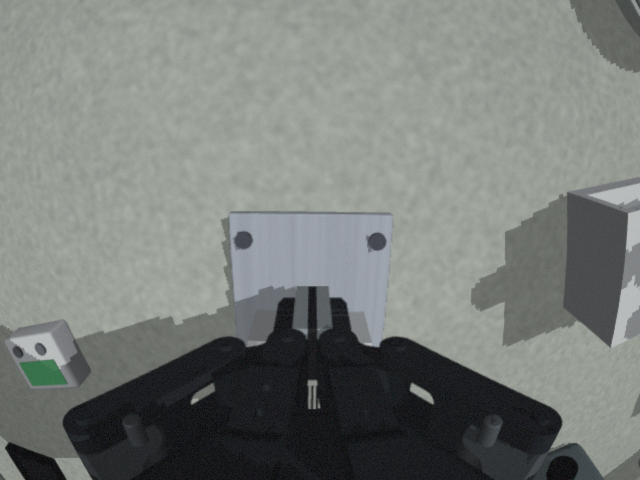

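```bash
python3 -m inch '[[[0,0,0],[-0.005,0,0],0],[[0,0,0],[-0.005,0,0],0],[[0,0,0],[-0.005,0,0],0],[[0,0,0],[-0.003,0,0],0],[[0,0,0],[-0.003,0,0],0]]'
python3 - <<'E'
from t import *
s=env.state();print(np.round(Rz.T@(s['eef_pos']-o),1),np.round(Rz.T@s['force'],1))
E
```

```text
time: 4.15
eef_pos: [600.5, 175.0, 93.8]
eef_rot: [[-0.981, 0.191, -0.03], [0.191, 0.982, 0.001], [0.03, -0.004, -1.0]]
force: [-2.9, 0.2, 1.4]
finger_gap: -0.1
[-37.4   1.   93.8] [-2.9 -0.4  1.4]
```

```bash
python3 -m inch '[[[0,-0.01,0],[-0.003,0,0],0],[[0,-0.01,0],[-0.003,0,0],0],[[0,-0.005,0],[-0.003,0,0],0],[[0,0,0],[-0.003,0,0],0],[[0,0,0],[-0.003,0,0],0]]'
python3 - <<'E'
from t import *
s=env.state();print(np.round(Rz.T@(s['eef_pos']-o),1),np.round(Rz.T@s['force'],1))
E
```

```text
time: 4.78
eef_pos: [604.4, 174.7, 93.6]
eef_rot: [[-0.98, 0.191, -0.046], [0.191, 0.982, -0.003], [0.045, -0.011, -0.999]]
force: [-11.6, 1.3, 9.8]
finger_gap: 0.1
[-33.5   1.5  93.6] [-11.7  -0.9   9.8]
```

```bash
python3 -m inch '[[[0,-0.03,0],[-0.004,0,0],0],[[0,-0.03,0],[-0.004,0,0],0],[[0,-0.03,0],[-0.004,0,0],0],[[0,-0.03,0],[-0.004,0,0],0],[[0,-0.03,0],[-0.004,0,0],0]]'
python3 - <<'E'
from t import *
s=env.state();print(np.round(Rz.T@(s['eef_pos']-o),1),np.round(Rz.T@s['force'],1))
E
```

```text
time: 5.4
eef_pos: [600.2, 176.3, 92.0]
eef_rot: [[-0.981, 0.193, 0.02], [0.192, 0.981, -0.031], [-0.026, -0.026, -0.999]]
force: [-18.1, 3.3, 13.8]
finger_gap: 0.1
[-37.9   2.3  92. ] [-18.5  -0.1  13.8]
```

```bash
python3 -m inch '[[[0,0,0],[-0.004,0,0],0],[[0,0,0],[-0.004,0,0],0],[[0,0,0],[-0.004,0,0],0],[[0,0,0],[0.01,0,0],0],[[0,0,0],[0.02,0,0],0]]'; python3 -m inch '[[[0,0,0],[0.02,0,0],0],[[0,0,0],[0.02,0,0],0],[[0,0,0],[0.02,0,-0.03],0],[[0,0,0],[0.02,0,-0.05],0.08],[[0,0,0],[0.01,0,-0.05],0.08]]'
python3 - <<'E'
from t import *
s=env.state();print(np.round(Rz.T@(s['eef_pos']-o),1),np.round(Rz.T@s['force'],1))
snap('wrist','w3');s,d=snap('side','s3')
i=d['color'];cv2.imwrite('pics/s3c.png',cv2.resize(i[270:430,150:330],None,fx=3.7,fy=3.7,interpolation=cv2.INTER_CUBIC))
E
```

```text
time: 6.02
eef_pos: [574.2, 181.8, 91.8]
eef_rot: [[-0.981, 0.193, -0.005], [0.193, 0.981, -0.031], [-0.001, -0.031, -1.0]]
force: [-0.3, 0.0, 0.5]
finger_gap: -0.0
time: 6.65
eef_pos: [482.3, 202.5, 219.2]
eef_rot: [[-0.981, 0.193, -0.003], [0.193, 0.981, -0.033], [-0.004, -0.033, -0.999]]
force: [1.2, -1.3, -0.2]
finger_gap: 36.0
[-158.7    6.1  219.2] [ 1.5 -1.1 -0.2]
```

View pics/s3c.png

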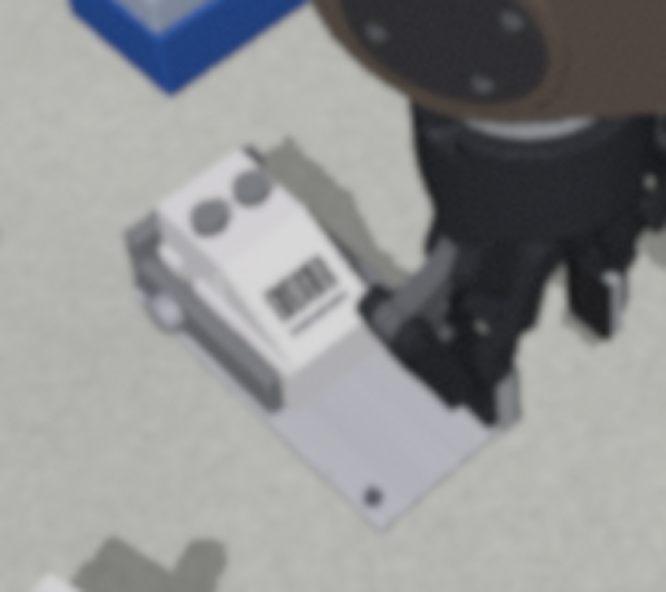

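View pics/w3.png

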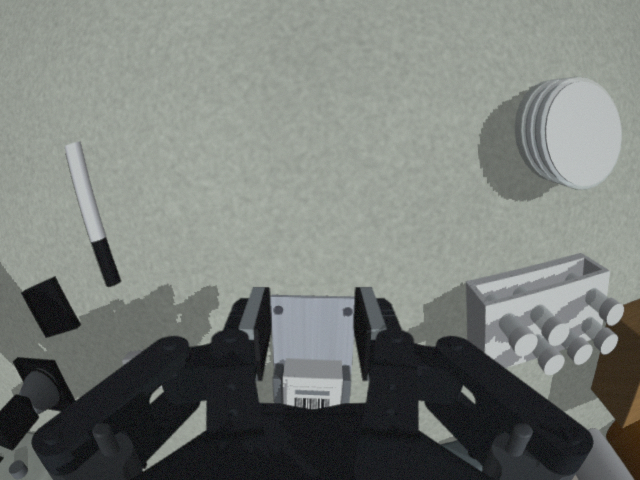

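Run:
```python
from t import *
s,d=load('w3')
i=d['color'];cv2.imwrite('pics/w3c.png',cv2.resize(i[285:415,255:375],None,fx=4.5,fy=4.5,interpolation=cv2.INTER_CUBIC))
X=[dk(*p) for p in [(-90,-37,6),(-90,37,6),(-20,-27,31),(-25,-26,6),(-25,26,6),(-25,-26,34),(-25,26,34)]]
print(np.round((wproj(s,d,X)-[255,285])*4.5))
S=load('s3')[1];X=[dk(*p) for p in [(-25,-26,34),(-25,26,34),(65,26,60),(65,-26,60),(-25,26,6)]]
print(np.round((proj(S,X)-[150,270])*3.7))
```

```text
[[ 70.  50.]
 [459.  54.]
 [124. 420.]
 [140. 327.]
 [391. 330.]
 [127. 411.]
 [396. 415.]]
[[381. 296.]
 [287. 372.]
 [141. 211.]
 [237. 141.]
 [293. 410.]]
```

View pics/w3c.png

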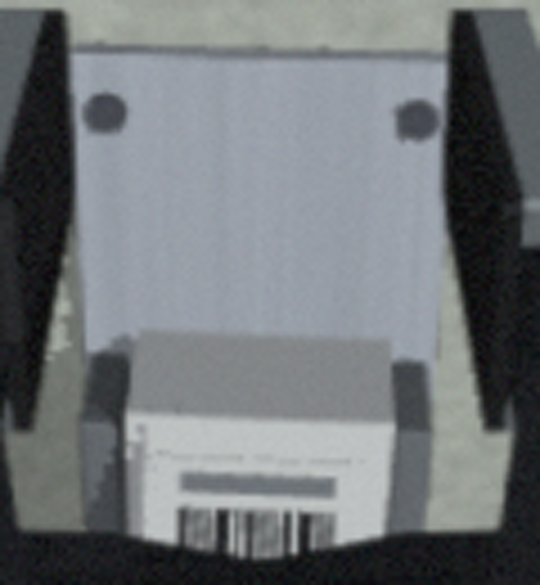

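Run:
```python
from t import *
plan(np.array([690,-185,300.]),Rdock(-.07),10)
```

```text
t 6.75 at [485.8 203.5 225.2] gap 50.9 F [0.8 0.6 1.6] rot 7.3 dist [ 204.2 -388.5   74.8]
[[-0.003, 0.001, -0.012], [-0.0276, -0.0344, -0.0061]]
[[-0.003, 0.001, -0.012], [-0.0272, -0.0347, -0.0062]]
[[-0.003, 0.001, -0.012], [-0.0267, -0.035, -0.0064]]
[[-0.003, 0.001, -0.012], [-0.0263, -0.0353, -0.0065]]
[[-0.003, 0.001, -0.012], [-0.0259, -0.0356, -0.0066]]
[[-0.003, 0.001, -0.012], [-0.0254, -0.0359, -0.0068]]
[[-0.003, 0.001, -0.012], [-0.0249, -0.0362, -0.0069]]
[[-0.003, 0.001, -0.012], [-0.0245, -0.0365, -0.0071]]
[[-0.003, 0.001, -0.012], [-0.024, -0.0368, -0.0072]]
[[-0.003, 0.001, -0.012], [-0.0236, -0.0371, -0.0073]]
```

```bash
python3 -m inch '[[[-0.003,0.001,-0.012],[-0.027,-0.035,-0.012],0.085],[[-0.003,0.001,-0.012],[-0.027,-0.035,-0.012],0.085],[[-0.003,0.001,-0.012],[-0.027,-0.035,-0.01],0.085],[[-0.003,0.001,-0.012],[-0.026,-0.035,-0.007],0.085],[[-0.003,0.001,-0.012],[-0.026,-0.035,-0.006],0.085]]';python3 -m inch '[[[-0.003,0.001,-0.012],[-0.025,-0.036,-0.006],0.085],[[-0.003,0.001,-0.012],[-0.025,-0.036,-0.006],0.085],[[-0.003,0.001,-0.012],[-0.025,-0.036,-0.005],0.085],[[-0.003,0.001,-0.012],[-0.024,-0.037,-0.004],0.085],[[-0.003,0.001,-0.012],[-0.024,-0.037,-0.004],0.085]]'
python3 - <<'E'
from t import *
env.state();snap('side','s4');s,d=snap('wrist','w4');print(s['eef_pos'],s['eef_rot'],s['qd'],s['finger_gap'])
E
```

```text
time: 7.38
eef_pos: [590.2, 6.2, 277.8]
eef_rot: [[-0.992, 0.125, 0.019], [0.125, 0.992, -0.015], [-0.021, -0.013, -1.0]]
force: [0.6, 1.3, -0.5]
finger_gap: 85.3
time: 8.0
eef_pos: [697.7, -196.3, 303.0]
eef_rot: [[-0.998, 0.065, 0.022], [0.065, 0.998, -0.004], [-0.022, -0.002, -1.0]]
force: [-0.3, 1.2, -0.3]
finger_gap: 85.2
[ 699.06236002 -201.71603158  303.1593618 ] [[-0.99734768  0.06849457  0.02461921]
 [ 0.06831442  0.99763107 -0.00808673]
 [-0.02511479 -0.00638343 -0.99966419]] [ 0.02607633 -0.05635194  0.08850582  0.00121227  0.008927    0.07929826] 84.82099376021336
```

View pics/w4.png

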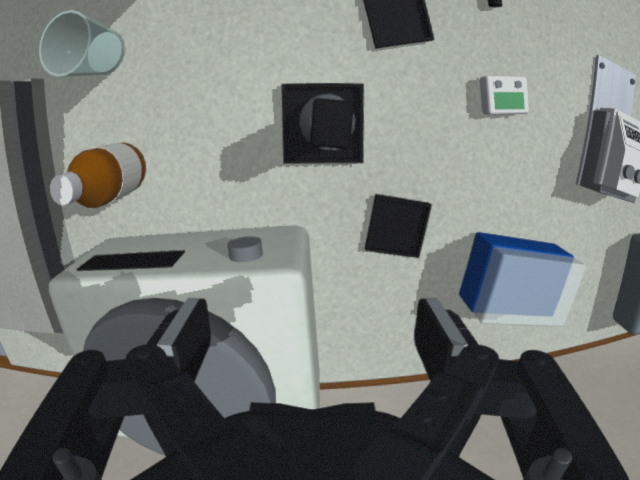

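Run:
```python
from t import *
s,d=load('w4')
i=d['color'].astype(float);i=np.clip(i*2.5,0,255).astype(np.uint8);cv2.imwrite('pics/w4c.png',cv2.resize(i[70:180,265:385],None,fx=5,fy=5,interpolation=cv2.INTER_CUBIC))
```

```text
(no output)
```

View pics/w4c.png

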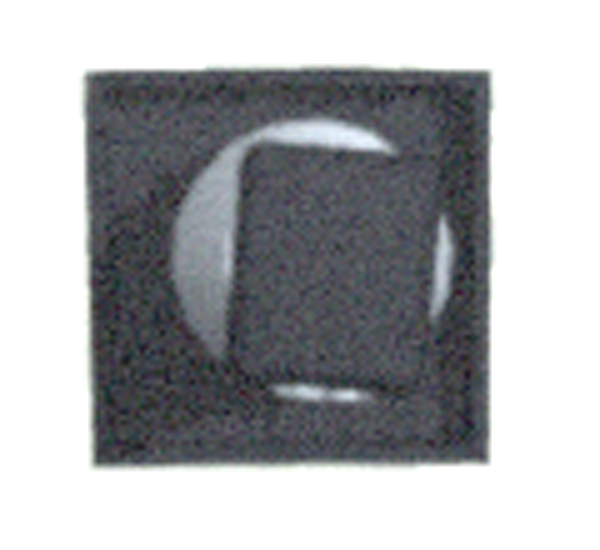

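Run:
```python
from t import *
s,d=load('w4')
def W(u,v,z): return wbp(s,d,265+u/5,70+v/5,z)
c=[W(*p,12) for p in [(85,72),(488,70),(490,462),(93,466)]]
print(np.round(c,1)); 
c=np.array(c);print('centre',c.mean(0),'sides',np.round(np.linalg.norm(c-np.roll(c,1,0),axis=1),1))
e=(c[0]+c[1]-c[2]-c[3]);e2=(c[1]+c[2]-c[0]-c[3]);print('yaw',np.arctan2(-e[1],-e[0]),np.arctan2(-e2[0],e2[1]))
print('head',W(313,259,18), W(172,259,18)-W(455,259,18))
g=np.array([W(*p,116) for p in [(240,145),(440,150),(430,388),(228,372)]]);print(np.round(g,1),g.mean(0))
D=load('s4')[1]
```

```text
[[ 591.1 -225.    12. ]
 [ 595.4 -148.6   12. ]
 [ 671.9 -152.1   12. ]
 [ 667.8 -229.4   12. ]]
centre [ 631.57051237 -188.77881503   12.        ] sides [76.8 76.4 76.6 77.3]
yaw -0.051661451822373264 -0.054158380950178345
head [ 630.37708555 -184.45439537   18.        ] [ -3.13890356 -53.11150021   0.        ]
[[ 611.9 -196.6  116. ]
 [ 614.1 -169.6  116. ]
 [ 646.9 -172.8  116. ]
 [ 643.  -200.3  116. ]] [ 628.96051019 -184.80664101  116.        ]
```

Run:
```python
from t import *
plan(np.array([629.7,-184.6,215.]),Rdock(-.11),5)
```

```text
t 8.1 at [ 698.1 -199.3  302.8] gap 84.9 F [-0.5  0.5 -1. ] rot 2.7 dist [-68.4  14.7 -87.8]
[[-0.001, 0.005, 0.008], [0.0142, 0.0021, 0.0172]]
[[-0.001, 0.005, 0.008], [0.0142, 0.0019, 0.0173]]
[[-0.001, 0.005, 0.008], [0.0141, 0.0018, 0.0174]]
[[-0.001, 0.005, 0.008], [0.0141, 0.0017, 0.0174]]
[[-0.001, 0.005, 0.008], [0.014, 0.0015, 0.0175]]
```

```bash
python3 -m inch '[[[-0.001,0.005,0.008],[0.014,0.002,0.017],0.085],[[-0.001,0.005,0.008],[0.014,0.002,0.017],0.085],[[-0.001,0.005,0.008],[0.014,0.002,0.017],0.085],[[-0.001,0.005,0.008],[0.014,0.002,0.017],0.085],[[-0.001,0.005,0.008],[0.014,0.002,0.017],0.085]]'
python3 - <<'E'
from t import *
plan(np.array([629.7,-184.6,146.]),Rdock(-.11),5)
s,d=snap('side','s5')
s,d=snap('wrist','w5')
cv2.imwrite('pics/w5c.png',cv2.resize(d['color'][230:430,200:430],None,fx=3,fy=3))
E
```

```text
time: 8.72
eef_pos: [629.3, -183.5, 210.9]
eef_rot: [[-0.994, 0.112, 0.003], [0.112, 0.994, -0.002], [-0.003, -0.001, -1.0]]
force: [0.8, 0.2, -0.5]
finger_gap: 84.6
t 8.72 at [ 629.3 -183.5  210.9] gap 84.6 F [ 0.8  0.2 -0.5] rot 0.2 dist [  0.4  -1.1 -64.9]
[[-0.0, 0.001, -0.0], [-0.0001, -0.0002, 0.013]]
[[-0.0, 0.001, -0.0], [-0.0001, -0.0002, 0.013]]
[[-0.0, 0.001, -0.0], [-0.0001, -0.0002, 0.013]]
[[-0.0, 0.001, -0.0], [-0.0001, -0.0002, 0.013]]
[[-0.0, 0.001, -0.0], [-0.0001, -0.0002, 0.013]]
```

View pics/w5c.png

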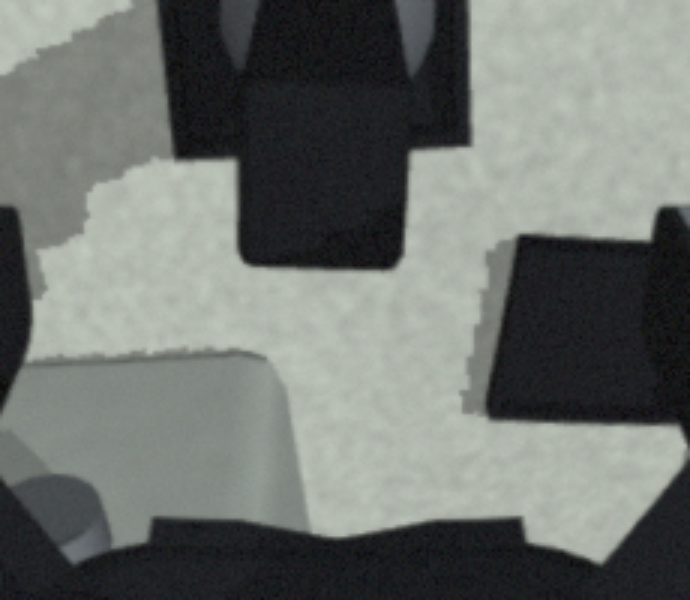

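View pics/s5.png

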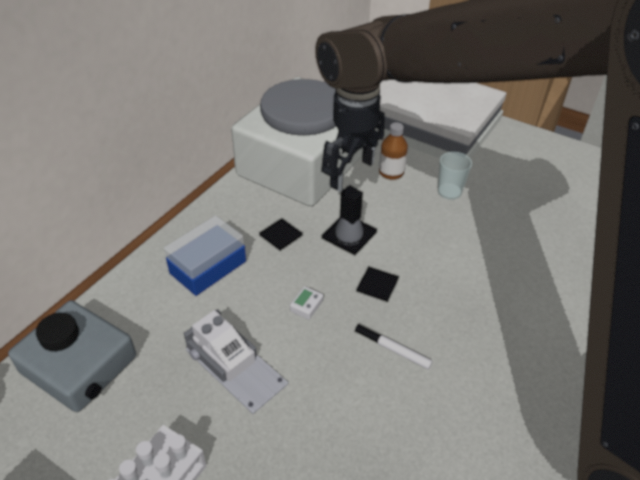

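Run:
```python
from t import *
s,d=load('w5')
g=np.array([wbp(s,d,200+u/3,230+v/3,116) for u,v in [(245,85),(410,90),(403,268),(239,264)]]);print(np.round(g,1),g.mean(0))
print(s['eef_pos'],np.round(((g-s['eef_pos'])@s['eef_rot']),1))
g=np.array([wbp(s,d,200+u/3,230+v/3,12) for u,v in [(175,157),(471,145)]]);print(g,(g[1]-g[0]),np.linalg.norm(g[1]-g[0]))
yt=-np.arctan2((g[1]-g[0])[0],(g[1]-g[0])[1]);print('tray yaw',yt,'centre',g.mean(0)+39*Ro.from_euler('z',yt).apply([-1,0,0]))
```

```text
[[ 611.2 -195.   116. ]
 [ 614.9 -169.5  116. ]
 [ 646.5 -173.4  116. ]
 [ 642.8 -200.5  116. ]] [ 628.8619298  -184.60047617  116.        ]
[ 626.73871435 -182.34108049  207.32291125] [[ 13.6 -14.4  91.4]
 [ 12.8  11.3  91.4]
 [-19.   11.   91.3]
 [-18.3 -16.3  91.2]]
[[ 667.06730317 -229.44200769   12.        ]
 [ 672.21159767 -151.93265614   12.        ]] [ 5.1442945  77.50935155  0.        ] 77.67987734024928
tray yaw -0.06627278899808918 centre [ 630.72506469 -188.10458472   12.        ]
```

```bash
python3 -m inch '[[[0,0,0],[-0.001,-0.001,0.013],0.085],[[0,0,0],[-0.001,-0.001,0.013],0.085],[[0,0,0],[-0.001,0,0.013],0.085],[[0,0,0],[0,0,0.012],0.085],[[0,0,0],[0,0,0.01],0.085]]'
python3 - <<'E'
from t import *
plan(np.array([629.3,-184.6,146.]),Rdock(-.11),2)
E
```

```text
time: 9.45
eef_pos: [633.0, -185.8, 145.5]
eef_rot: [[-0.994, 0.111, 0.003], [0.111, 0.994, -0.002], [-0.003, -0.001, -1.0]]
force: [-0.2, -0.7, -0.2]
finger_gap: 85.6
t 9.45 at [ 633.  -185.8  145.5] gap 85.6 F [-0.2 -0.7 -0.2] rot 0.2 dist [-3.7  1.2  0.5]
[[-0.001, 0.002, -0.001], [0.0019, 0.0004, -0.0002]]
[[-0.001, 0.002, -0.001], [0.0019, 0.0004, -0.0002]]
```

```bash
python3 -m inch '[[[0,0,0],[0.002,0,0],0.085],[[0,0,0],[0.001,0.001,0],0.04],[[0,0,0],[0,0,0],0.02],[[0,0,0],[0,0,0],0.02],[[0,0,0],[0,0,0],0.02]]' 45; python3 -m inch '[[[0,0,0],[0,0,0],0.02],[[0,0,0],[0,0,0],0.02],[[0,0,0],[0,0,-0.005],0.02],[[0,0,0],[0,0,-0.01],0.02],[[0,0,0],[0,0,-0.01],0.02]]'
```

```text
time: 10.07
eef_pos: [630.1, -184.4, 145.7]
eef_rot: [[-0.994, 0.111, 0.003], [0.111, 0.994, -0.002], [-0.004, -0.001, -1.0]]
force: [-0.2, 0.5, -0.1]
finger_gap: 27.8
time: 10.7
eef_pos: [629.0, -183.9, 170.1]
eef_rot: [[-0.994, 0.111, -0.0], [0.111, 0.994, -0.0], [0.0, -0.0, -1.0]]
force: [0.0, -0.0, -1.9]
finger_gap: 27.6
```

```bash
python3 -m inch '[[[0,0,0],[0,0,-0.02],0.02],[[0,0,0],[0,0,-0.025],0.02],[[0,0,0],[0,0.005,-0.025],0.02],[[0,0,0],[0,0.015,-0.01],0.02],[[0,0,0],[0,0.02,0],0.02]]'
python3 - <<'E'
from t import *
n=Rz@np.array([-.5,0,np.sqrt(.75)]); tgt=dk(-2.5,0,47)+206.7*n; print(tgt)
s=env.state(); print(s['q'])
plan(tgt,Rdock(yaw,np.pi/6),15,s=s)
E
```

```text
time: 11.32
eef_pos: [634.4, -143.7, 259.4]
eef_rot: [[-0.994, 0.113, 0.006], [0.113, 0.994, -0.002], [-0.007, -0.002, -1.0]]
force: [-0.1, -0.5, -3.1]
finger_gap: 27.5
[532.99534741 186.6787891  226.00745096]
[-3.78520953e-01  2.67945748e-01  1.68261137e+00  7.82187927e-05
  1.18416309e+00 -1.83581103e+00]
t 11.32 at [ 634.4 -143.7  259.4] gap 27.5 F [-0.1 -0.5 -3.1] rot 29.9 dist [-101.4  330.4  -33.4]
[[0.001, -0.034, 0.005], [0.0092, 0.0211, 0.0021]]
[[0.001, -0.034, 0.005], [0.0094, 0.0211, 0.0018]]
[[0.001, -0.034, 0.005], [0.0096, 0.021, 0.0014]]
[[0.001, -0.034, 0.005], [0.0097, 0.021, 0.0011]]
[[0.001, -0.034, 0.005], [0.0098, 0.0209, 0.0007]]
[[0.001, -0.034, 0.005], [0.0099, 0.0209, 0.0004]]
[[0.001, -0.034, 0.005], [0.0101, 0.0208, -0.0]]
[[0.001, -0.034, 0.005], [0.0101, 0.0208, -0.0004]]
[[0.001, -0.034, 0.005], [0.0102, 0.0208, -0.0008]]
[[0.001, -0.034, 0.005], [0.0103, 0.0207, -0.0011]]
[[0.001, -0.034, 0.005], [0.0103, 0.0206, -0.0015]]
[[0.001, -0.034, 0.005], [0.0104, 0.0206, -0.0019]]
[[0.001, -0.034, 0.005], [0.0104, 0.0205, -0.0023]]
[[0.001, -0.034, 0.005], [0.0104, 0.0205, -0.0027]]
[[0.001, -0.034, 0.005], [0.0104, 0.0204, -0.0031]]
```

```bash
python3 -m inch '[[[0,-0.034,0.005],[0.009,0.021,0.001],0.02],[[0,-0.034,0.005],[0.009,0.021,0.001],0.02],[[0,-0.034,0.005],[0.01,0.021,0.001],0.02],[[0,-0.034,0.005],[0.01,0.021,0],0.02],[[0,-0.034,0.005],[0.01,0.021,0],0.02]]'; python3 -m inch '[[[0,-0.034,0.005],[0.01,0.021,0],0.02],[[0,-0.034,0.005],[0.01,0.021,0],0.02],[[0,-0.034,0.005],[0.01,0.021,-0.001],0.02],[[0,-0.034,0.005],[0.01,0.021,-0.001],0.02],[[0,-0.034,0.005],[0.01,0.021,-0.001],0.02]]'
python3 - <<'E'
from t import *
n=Rz@np.array([-.5,0,np.sqrt(.75)]); tgt=dk(-2.5,0,47)+206.7*n; print(tgt)
s=env.state(); print(s['q'])
plan(tgt,Rdock(yaw,np.pi/6),5,s=s)
E
```

```text
time: 11.95
eef_pos: [596.5, -22.9, 246.8]
eef_rot: [[-0.976, 0.135, 0.17], [0.134, 0.991, -0.019], [-0.171, 0.005, -0.985]]
force: [0.3, 0.6, -2.2]
finger_gap: 28.0
time: 12.58
eef_pos: [555.5, 98.7, 231.3]
eef_rot: [[-0.934, 0.155, 0.323], [0.151, 0.988, -0.038], [-0.325, 0.014, -0.946]]
force: [0.8, -0.4, -2.0]
finger_gap: 28.0
[532.99534741 186.6787891  226.00745096]
[ 0.00886138  0.00519579  2.05012407 -0.05885213  0.75835308 -1.36785986]
t 12.57 at [555.5  98.7 231.3] gap 28.0 F [ 0.8 -0.4 -2. ] rot 11.2 dist [-22.5  88.   -5.3]
[[0.005, -0.039, 0.005], [0.0072, 0.0167, -0.0011]]
[[0.005, -0.039, 0.005], [0.0072, 0.0166, -0.0015]]
[[0.005, -0.039, 0.005], [0.0072, 0.0166, -0.0018]]
[[0.005, -0.039, 0.005], [0.0072, 0.0165, -0.0022]]
[[0.005, -0.039, 0.005], [0.0072, 0.0165, -0.0026]]
```

```bash
python3 -m inch '[[[0.005,-0.039,0.005],[0.007,0.017,-0.002],0.02],[[0.005,-0.039,0.005],[0.007,0.017,-0.002],0.02],[[0.005,-0.039,0.005],[0.007,0.016,-0.002],0.02],[[0.005,-0.039,0.005],[0.006,0.013,-0.002],0.02],[[0.005,-0.039,0.005],[0.005,0.008,-0.002],0.02]]'
python3 - <<'E'
from t import *
n=Rz@np.array([-.5,0,np.sqrt(.75)]); tgt=dk(-2.5,0,47)+206.7*n
s=env.state(); print(s['q'])
plan(tgt,Rdock(yaw,np.pi/6),5,s=s)
E
```

```text
time: 13.2
eef_pos: [525.4, 183.0, 220.8]
eef_rot: [[-0.856, 0.183, 0.484], [0.16, 0.983, -0.09], [-0.492, 0.0, -0.871]]
force: [-0.3, 0.9, -2.1]
finger_gap: 27.7
[ 0.21408571 -0.02381741  2.12740175 -0.35149614  0.58654325 -0.92279796]
t 13.2 at [525.4 183.  220.8] gap 27.7 F [-0.3  0.9 -2.1] rot 0.6 dist [7.6 3.7 5.2]
[[0.0, -0.002, 0.0], [-0.0017, 0.001, -0.0002]]
[[0.0, -0.002, 0.0], [-0.0017, 0.001, -0.0002]]
[[0.0, -0.002, 0.0], [-0.0017, 0.001, -0.0002]]
[[0.0, -0.002, 0.0], [-0.0017, 0.001, -0.0002]]
[[0.0, -0.002, 0.0], [-0.0017, 0.001, -0.0002]]
```

```bash
python3 -m inch '[[[0,-0.002,0],[-0.002,0.001,0],0.02],[[0,-0.002,0],[-0.002,0.001,0],0.02],[[0,-0.002,0],[-0.002,0.001,0],0.02],[[0,-0.002,0],[-0.001,0,0],0.02],[[0,0,0],[0,0,0],0.02]]'
python3 - <<'E'
from t import *
n=Rz@np.array([-.5,0,np.sqrt(.75)]); tgt=dk(-2.5,0,47)+206.7*n
s=env.state(); 
plan(tgt,Rdock(yaw,np.pi/6),5,s=s)
for c in ['side','scene','wrist']:
    s,d=snap(c,c+'6')
i=load('side6')[1]['color'];cv2.imwrite('pics/s6c.png',cv2.resize(i[250:430,130:350],None,fx=3.5,fy=3.3,interpolation=cv2.INTER_CUBIC))
i=load('scene6')[1]['color'];cv2.imwrite('pics/k6c.png',cv2.resize(i[80:260,310:500],None,fx=3.3,fy=3.3,interpolation=cv2.INTER_CUBIC))
E
```

```text
time: 13.82
eef_pos: [530.3, 186.0, 222.2]
eef_rot: [[-0.855, 0.182, 0.485], [0.158, 0.983, -0.09], [-0.494, -0.001, -0.87]]
force: [0.6, 0.6, -1.8]
finger_gap: 27.8
t 13.82 at [530.3 186.  222.2] gap 27.8 F [ 0.6  0.6 -1.8] rot 0.5 dist [2.7 0.7 3.8]
[[0.0, -0.001, 0.001], [-0.0008, 0.0002, -0.0004]]
[[0.0, -0.001, 0.001], [-0.0008, 0.0002, -0.0004]]
[[0.0, -0.001, 0.001], [-0.0008, 0.0002, -0.0004]]
[[0.0, -0.001, 0.001], [-0.0008, 0.0002, -0.0004]]
[[0.0, -0.001, 0.001], [-0.0008, 0.0002, -0.0004]]
```

View pics/s6c.png

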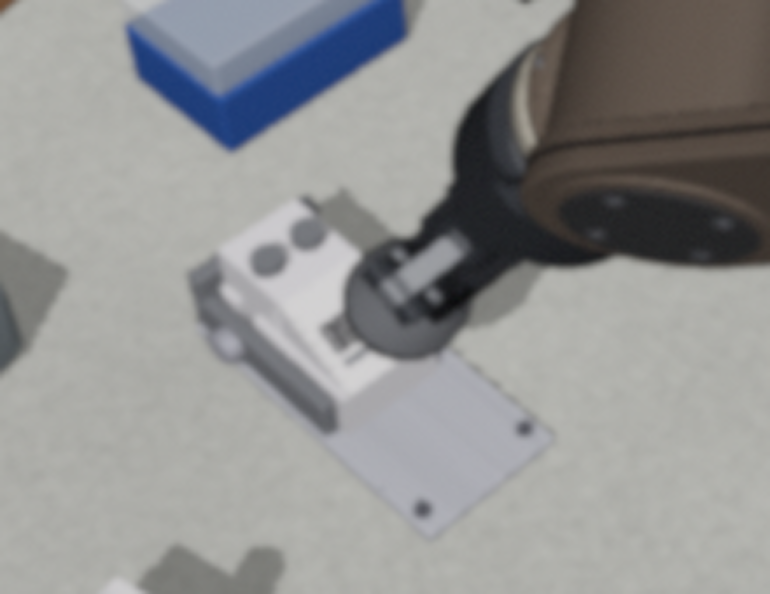

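View pics/k6c.png

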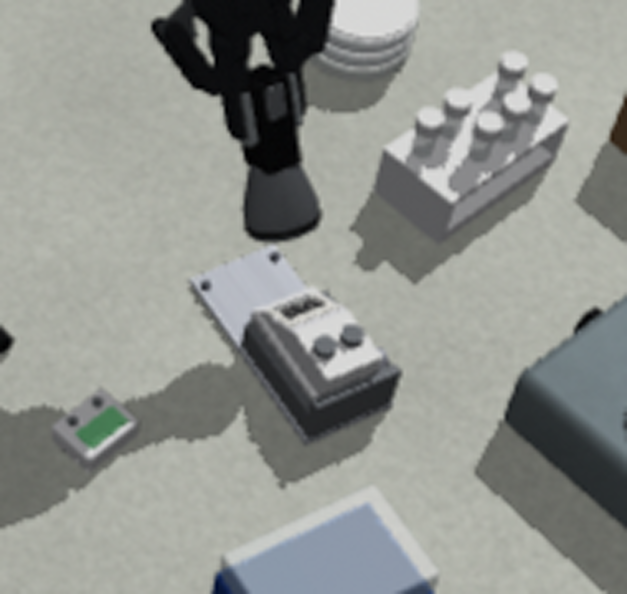

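View pics/wrist6.png

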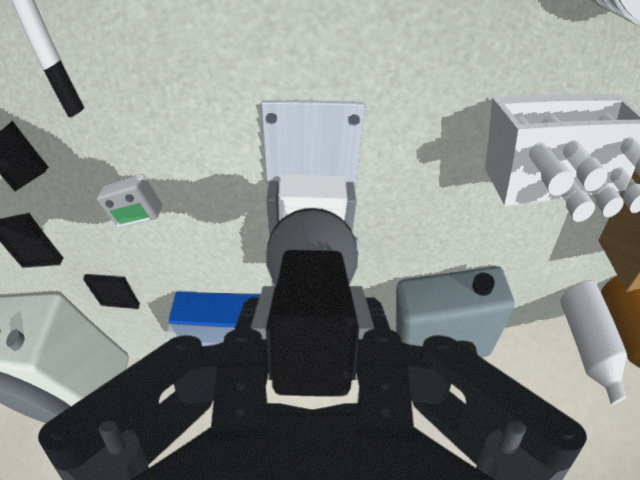

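Run:
```python
from t import *
s=env.state(); z=s['eef_rot'][:,2]; w=s['eef_pos']+141.7*z; f=w+65*z
n=Rz@np.array([-.5,0,np.sqrt(.75)]);L=dk(-2.5,0,47)
print('focus err dock',Rz.T@(f-L),'ang',np.degrees(np.arccos(-z@n)))
a=load('side6')[1];b=load('scene6')[1]
pa=lambda X:(proj(a,X)-[130,250])*[3.5,3.3]; pb=lambda X:(proj(b,X)-[310,80])*3.3
print('side head',pa(w),pa(w-18*z),'label',pa(L)); print('scene',pb(w),pb(w-18*z),pb(L))
print('time',s['time'])
```

```text
focus err dock [-4.09865341 -0.75994436 -4.7694365 ] ang 0.44512088445367126
side head [[398.31919984 296.35594907]] [[410.08859387 286.43705278]] label [[350.57658338 319.46990604]]
scene [[284.46910839 226.94802093]] [[280.52701739 203.29928145]] [[303.23136919 309.0742567 ]]
time 13.975
```

```bash
python3 -m inch '[[[0,0,0],[-0.003,0.001,0],0.02],[[0,0,0],[-0.003,0,0],0.02],[[0,0,0],[0,0,0],0.02],[[0,0,0],[0,0,0],0.02],[[0,0,0],[0,0,0],0.02]]';  python3 - <<'E'
from t import *
s=env.state(); z=s['eef_rot'][:,2]; f=s['eef_pos']+206.7*z
L=dk(-2.5,0,47); e=Rz.T@(f-L); print('along',e[0]*.866+e[2]*.5,'across',e[1],'off',-e[0]*.5+e[2]*.866)
E
```

```text
time: 14.6
eef_pos: [535.9, 186.0, 225.3]
eef_rot: [[-0.855, 0.182, 0.485], [0.158, 0.983, -0.09], [-0.493, -0.001, -0.87]]
force: [0.0, -0.0, -2.5]
finger_gap: 27.7
along 0.6311673543605281 across 0.18710764142745484 off -2.1046155426852584
```

Aimed within 1 mm; hold for ~2.5 s.

```bash
for i in 1 2 ; do python3 -m inch '[[[0,0,0],[0,0,0],0.02],[[0,0,0],[0,0,0],0.02],[[0,0,0],[0,0,0],0.02],[[0,0,0],[0,0,0],0.02],[[0,0,0],[0,0,0],0.02]]' | grep -E 'time|pos'; python3 -m inch '[[[0,0,0],[0,0,0],0.02],[[0,0,0],[0,0,0],0.02],[[0,0,0],[0,0,0],0.02],[[0,0,0],[0,0,0],0.02],[[0,0,0],[0,0,0],0.02]]' | grep -E 'time|pos'; done
python3 - <<'E'
from t import *
s=env.state(); z=s['eef_rot'][:,2]; f=s['eef_pos']+206.7*z
L=dk(-2.5,0,47); e=Rz.T@(f-L); print('along',e[0]*.866+e[2]*.5,'across',e[1],'off',-e[0]*.5+e[2]*.866)
# return path: hover above tray centre
plan(np.array([632,-188,259.]),Rdock(-.105),15)
E
```

```text
time: 15.22
eef_pos: [535.7, 186.1, 225.1]
time: 15.85
eef_pos: [535.7, 186.1, 225.1]
time: 16.48
eef_pos: [535.7, 186.1, 225.1]
time: 17.1
eef_pos: [535.7, 186.1, 225.1]
along 0.3773116136164236 across 0.1635915203770382 off -2.147428595918191
t 17.1 at [535.7 186.1 225.1] gap 27.6 F [-0.7 -0.4 -2.4] rot 29.9 dist [  96.3 -374.1   33.9]
[[-0.001, 0.034, -0.005], [-0.0105, -0.0234, 0.0034]]
[[-0.001, 0.034, -0.005], [-0.0105, -0.0234, 0.003]]
[[-0.001, 0.034, -0.005], [-0.0105, -0.0235, 0.0026]]
[[-0.001, 0.034, -0.005], [-0.0105, -0.0235, 0.0022]]
[[-0.001, 0.034, -0.005], [-0.0104, -0.0236, 0.0018]]
[[-0.001, 0.034, -0.005], [-0.0104, -0.0236, 0.0014]]
[[-0.001, 0.034, -0.005], [-0.0103, -0.0237, 0.0011]]
[[-0.001, 0.034, -0.005], [-0.0102, -0.0237, 0.0007]]
[[-0.001, 0.034, -0.005], [-0.0101, -0.0238, 0.0003]]
[[-0.001, 0.034, -0.005], [-0.01, -0.0238, -0.0001]]
[[-0.001, 0.034, -0.005], [-0.0098, -0.0239, -0.0005]]
[[-0.001, 0.034, -0.005], [-0.0097, -0.0239, -0.0008]]
[[-0.001, 0.034, -0.005], [-0.0095, -0.024, -0.0012]]
[[-0.001, 0.034, -0.005], [-0.0094, -0.024, -0.0016]]
[[-0.001, 0.034, -0.005], [-0.0092, -0.0241, -0.0019]]
```

```bash
python3 -m inch '[[[0,0.034,-0.005],[-0.008,-0.023,-0.005],0.02],[[0,0.034,-0.005],[-0.01,-0.023,-0.002],0.02],[[0,0.034,-0.005],[-0.01,-0.023,0.001],0.02],[[0,0.034,-0.005],[-0.01,-0.024,0.002],0.02],[[0,0.034,-0.005],[-0.01,-0.024,0.002],0.02]]'; python3 -m inch '[[[0,0.034,-0.005],[-0.01,-0.024,0.001],0.02],[[0,0.034,-0.005],[-0.01,-0.024,0.001],0.02],[[0,0.034,-0.005],[-0.01,-0.024,0.001],0.02],[[0,0.034,-0.005],[-0.01,-0.024,0],0.02],[[0,0.034,-0.005],[-0.01,-0.024,0],0.02]]'
python3 - <<'E'
from t import *
plan(np.array([632,-188,240.]),Rdock(-.105),5)
E
```

```text
time: 17.73
eef_pos: [556.6, 62.2, 248.2]
eef_rot: [[-0.932, 0.153, 0.328], [0.141, 0.988, -0.062], [-0.334, -0.012, -0.943]]
force: [-0.2, 0.1, -1.5]
finger_gap: 27.6
time: 18.35
eef_pos: [589.1, -68.3, 261.5]
eef_rot: [[-0.978, 0.128, 0.163], [0.123, 0.992, -0.041], [-0.166, -0.02, -0.986]]
force: [0.5, -1.3, -2.2]
finger_gap: 27.8
t 18.35 at [589.1 -68.3 261.5] gap 27.8 F [ 0.5 -1.3 -2.2] rot 9.7 dist [  42.9 -119.7  -21.5]
[[-0.004, 0.033, -0.004], [-0.0106, -0.0226, 0.0066]]
[[-0.004, 0.033, -0.004], [-0.0107, -0.0226, 0.0062]]
[[-0.004, 0.033, -0.004], [-0.0108, -0.0227, 0.0057]]
[[-0.004, 0.033, -0.004], [-0.0109, -0.0228, 0.0052]]
[[-0.004, 0.033, -0.004], [-0.011, -0.0228, 0.0048]]
```

```bash
python3 -m inch '[[[-0.004,0.033,-0.004],[-0.011,-0.023,0.006],0.02],[[-0.004,0.033,-0.004],[-0.011,-0.023,0.006],0.02],[[-0.004,0.033,-0.004],[-0.011,-0.023,0.006],0.02],[[-0.004,0.033,-0.004],[-0.011,-0.022,0.005],0.02],[[-0.004,0.033,-0.004],[-0.01,-0.02,0.005],0.02]]'
python3 - <<'E'
from t import *
s,d=snap('scene','k7')
plan(np.array([631.8,-188.2,180.]),Rdock(-.105),5)
i=d['color'];cv2.imwrite('pics/k7c.png',cv2.resize(i[180:300,230:350],None,fx=5,fy=5,interpolation=cv2.INTER_CUBIC))
E
```

```text
time: 18.98
eef_pos: [634.5, -191.0, 241.4]
eef_rot: [[-0.994, 0.106, 0.002], [0.106, 0.994, -0.005], [-0.003, -0.005, -1.0]]
force: [-0.2, -0.9, -2.1]
finger_gap: 27.7
t 19.02 at [ 635.1 -193.7  240.6] gap 27.6 F [-0.2 -1.2 -2.9] rot 0.5 dist [ -3.3   5.5 -60.6]
[[-0.001, 0.001, -0.0], [0.0008, 0.0011, 0.0121]]
[[-0.001, 0.001, -0.0], [0.0008, 0.0011, 0.0121]]
[[-0.001, 0.001, -0.0], [0.0008, 0.0011, 0.0121]]
[[-0.001, 0.001, -0.0], [0.0008, 0.0011, 0.0121]]
[[-0.001, 0.001, -0.0], [0.0008, 0.0011, 0.0121]]
```

View pics/k7c.png

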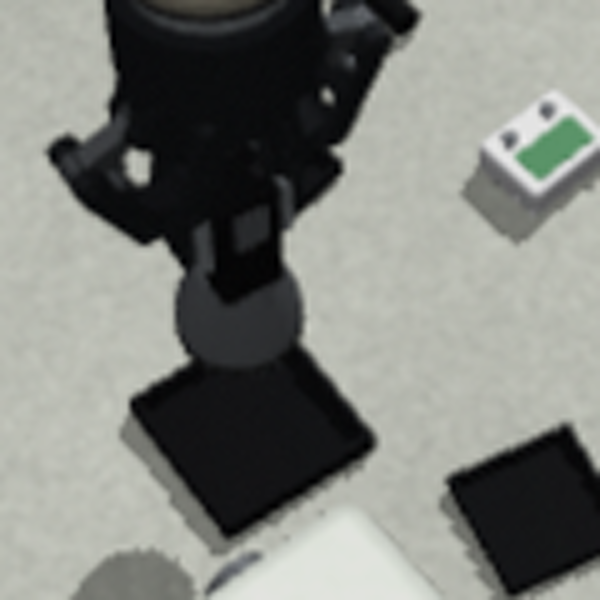

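```bash
python3 -m inch '[[[-0.001,0.001,0],[0.001,0.001,0.012],0.02],[[-0.001,0.001,0],[0.001,0.001,0.012],0.02],[[-0.001,0.001,0],[0.001,0.001,0.012],0.02],[[0,0,0],[0.001,0.001,0.012],0.02],[[0,0,0],[0,0,0.006],0.02]]'
python3 - <<'E'
from t import *
plan(np.array([631.8,-187.8,148.]),Rdock(-.105),5)
E
```

```text
time: 19.65
eef_pos: [630.4, -187.1, 181.9]
eef_rot: [[-0.994, 0.106, -0.001], [0.106, 0.994, -0.003], [0.001, -0.003, -1.0]]
force: [-0.2, -0.1, -2.0]
finger_gap: 27.5
t 19.65 at [ 630.4 -187.1  181.9] gap 27.5 F [-0.2 -0.1 -2. ] rot 0.2 dist [  1.4  -0.7 -33.9]
[[-0.001, -0.0, -0.0], [-0.0003, -0.0001, 0.0068]]
[[-0.001, -0.0, -0.0], [-0.0003, -0.0001, 0.0068]]
[[-0.001, -0.0, -0.0], [-0.0003, -0.0001, 0.0068]]
[[-0.001, -0.0, -0.0], [-0.0003, -0.0001, 0.0068]]
[[-0.001, -0.0, -0.0], [-0.0003, -0.0001, 0.0068]]
```

```bash
python3 -m inch '[[[-0.001,0,0],[0,0,0.01],0.02],[[-0.001,0,0],[0,0,0.009],0.02],[[0,0,0],[0,0,0.007],0.02],[[0,0,0],[0,0,0.003],0.02],[[0,0,0],[0,0,0],0.02]]'
python3 - <<'E'
from t import *
plan(np.array([631.8,-187.8,146.]),Rdock(-.105),1)
E
```

```text
time: 20.27
eef_pos: [630.6, -187.1, 150.8]
eef_rot: [[-0.994, 0.106, -0.001], [0.106, 0.994, -0.001], [0.001, -0.001, -1.0]]
force: [0.6, -0.8, -2.2]
finger_gap: 27.9
t 20.27 at [ 630.6 -187.1  150.8] gap 27.9 F [ 0.6 -0.8 -2.2] rot 0.1 dist [ 1.2 -0.7 -4.8]
[[-0.001, -0.001, -0.001], [-0.0012, -0.0006, 0.0048]]
```

```bash
python3 -m inch '[[[0,0,0],[-0.001,-0.001,0.003],0.02],[[0,0,0],[0,0,0.002],0.02],[[0,0,0],[0,0,0.001],0.02],[[0,0,0],[0,0,0.001],0.02],[[0,0,0],[0,0,0],0.02]]'
python3 - <<'E'
from t import *
plan(np.array([631.8,-187.8,146.]),Rdock(-.105),1)
E
```

```text
time: 20.9
eef_pos: [632.4, -188.7, 145.7]
eef_rot: [[-0.994, 0.106, 0.001], [0.106, 0.994, -0.002], [-0.002, -0.002, -1.0]]
force: [0.1, 0.6, -2.1]
finger_gap: 27.9
t 20.9 at [ 632.4 -188.7  145.7] gap 27.9 F [ 0.1  0.6 -2.1] rot 0.2 dist [-0.6  0.9  0.3]
[[-0.002, 0.002, -0.001], [0.0007, 0.0009, -0.0003]]
```

```bash
python3 -m inch '[[[0,0,0],[0,0,0.001],0.02],[[0,0,0],[0,0,0.001],0.02],[[0,0,0],[0,0,0],0.02],[[0,0,0],[0,0,0],0.02],[[0,0,0],[0,0,0],0.02]]'
```

```text
time: 21.52
eef_pos: [632.7, -188.8, 145.6]
eef_rot: [[-0.994, 0.105, 0.002], [0.105, 0.994, -0.002], [-0.002, -0.002, -1.0]]
force: [-1.4, 0.8, 1.5]
finger_gap: 27.7
```

```bash
python3 -m inch '[[[0,0,0],[0,0,0],0.035],[[0,0,0],[0,0,0],0.045],[[0,0,0],[0,0,0],0.06],[[0,0,0],[0,0,0],0.085],[[0,0,0],[0,0,0],0.085]]'; python3 -m inch '[[[0,0,0],[0,0,-0.01],0.085],[[0,0,0],[0,0,-0.025],0.085],[[0,0,0],[0,0,-0.03],0.085],[[0,0,0],[0,0,-0.04],0.085],[[0,0,0],[0,0,-0.04],0.085]]';python3 -m inch '[[[0,0,0],[-0.02,0,-0.01],0.085],[[0,0,0],[-0.025,0,-0.005],0.085],[[0,0,0],[-0.02,0,0],0.085],[[0,0,0],[-0.01,0,0],0.085],[[0,0,0],[0,0,0],0.085]]'
python3 - <<'E'
from t import *
for c in ['scene','side','wrist']: s,d=snap(c,c+'8')
i=np.clip(d['color'].astype(float)*2.5,0,255).astype(np.uint8);cv2.imwrite('pics/w8c.png',cv2.resize(i[60:240,220:420],None,fx=3.5,fy=3.3))
i=load('side8')[1]['color'];cv2.imwrite('pics/s8c.png',cv2.resize(i[160:420,150:420],None,fx=2.3,fy=2.3,interpolation=cv2.INTER_CUBIC))
print(s['eef_pos'],s['force'])
E
```

```text
time: 22.15
eef_pos: [633.2, -189.1, 144.8]
eef_rot: [[-0.994, 0.106, 0.004], [0.106, 0.994, -0.003], [-0.004, -0.003, -1.0]]
force: [-0.0, 0.3, -0.2]
finger_gap: 84.8
time: 22.78
eef_pos: [631.3, -188.1, 291.7]
eef_rot: [[-0.994, 0.106, -0.002], [0.106, 0.994, -0.0], [0.002, -0.0, -1.0]]
force: [0.1, 0.2, 0.5]
finger_gap: 85.1
time: 23.4
eef_pos: [709.1, -196.8, 319.2]
eef_rot: [[-0.994, 0.106, 0.011], [0.106, 0.994, -0.007], [-0.012, -0.005, -1.0]]
force: [-0.8, -0.0, 0.6]
finger_gap: 85.5
[ 708.57525887 -196.67656138  319.03099625] [ 0.25349725 -0.46679481 -0.1941404 ]
```

View pics/w8c.png

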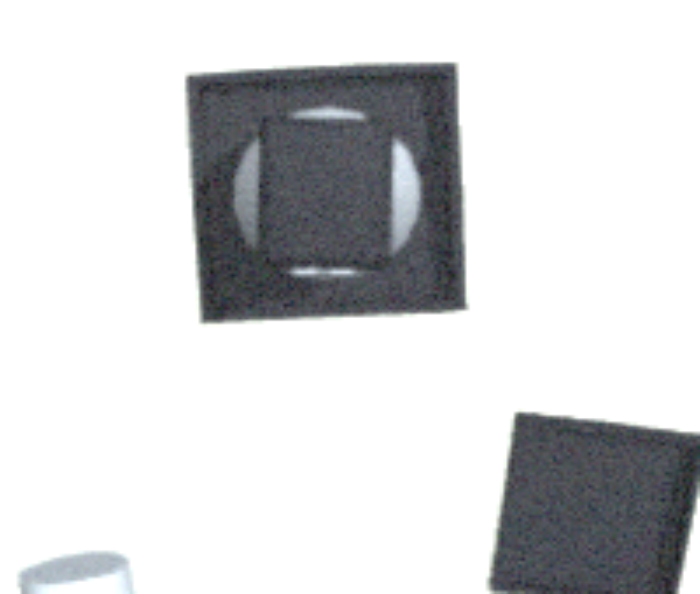

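View pics/s8c.png

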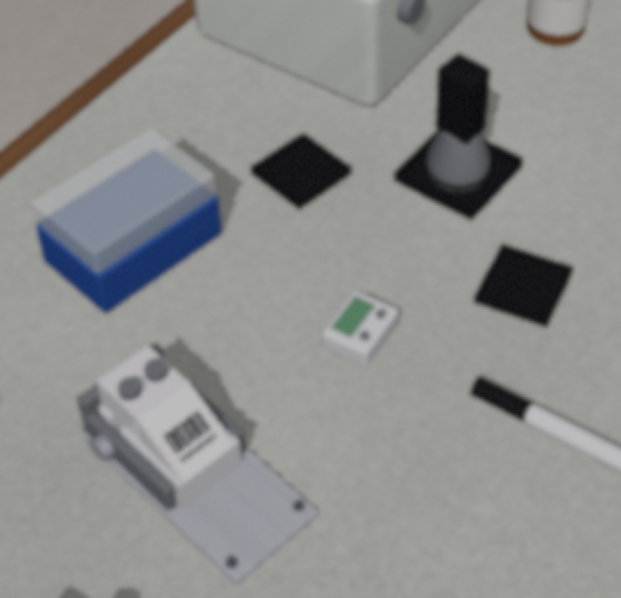

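View pics/scene8.png

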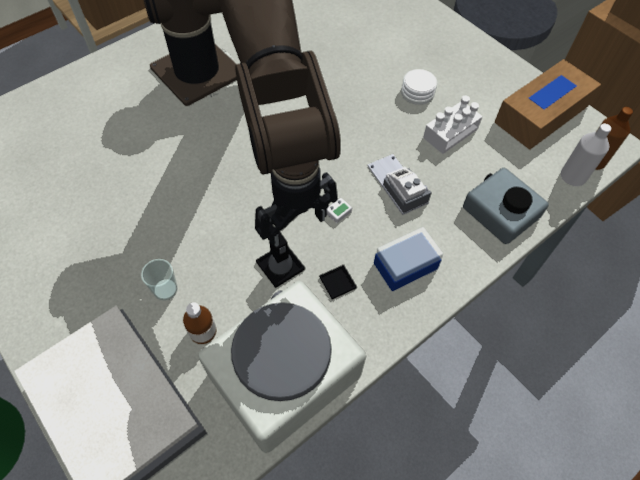

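Run:
```python
from t import *
d=load('side8')[1]
i=d['color'][300:420,175:295];S=5;i=cv2.resize(i,None,fx=S,fy=S,interpolation=cv2.INTER_CUBIC)
q=lambda p:tuple(int(v) for v in np.round((proj(d,dk(*p))[0]-[175,300])*S))
for p in [(-90,-37,6),(-90,37,6)]: cv2.drawMarker(i,q(p),(0,0,255),0,12,1)
for p in [(-25,26,34),(-25,-26,34),(-25,26,6),(20,26,60),(20,-26,60),(65,26,60),(65,-26,60),(-2.5,0,47)]: cv2.drawMarker(i,q(p),(0,200,0),0,12,1)
cv2.imwrite('pics/s9.png',i)
```

```text
(no output)
```

View pics/s9.png

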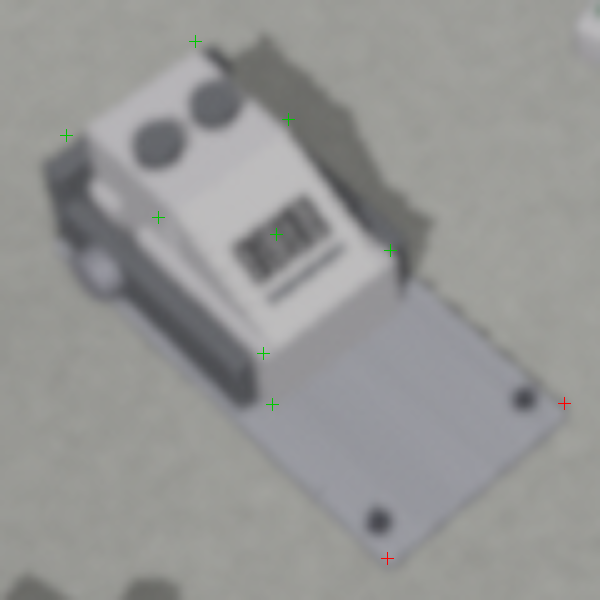

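Run:
```python
from t import *
s,d=load('wrist8')
W=lambda u,v,z: wbp(s,d,220+u/3.5,60+v/3.3,z)
c=np.array([W(*p,12) for p in [(188,75),(457,64),(466,308),(203,321)]]).mean(0)
print('tray',c,'head',W(327,190,18),'top',np.mean([W(*p,116) for p in [(260,120),(393,118),(392,262),(262,268)]],axis=0))
print(env.state()['qd'].round(3)); env.job_done()
```

```text
tray [ 631.58747987 -188.48264544   12.        ] head [ 631.38340798 -188.88402048   18.        ] top [ 632.21812398 -188.88295282  116.        ]
[-0.    -0.003  0.005  0.    -0.001 -0.001]
the job is handed in; nothing more can be done
```

The job is handed in; it gave no verdict, so the results below are my own measurements.

1. **Cartridge:** I pushed it home with the closed fingers. It passed the ball and then met a firm stop at about 18 N. The wrist picture taken after backing off puts its rear face within about 2 mm of home. The side picture puts it 4–5 mm short, but the fixed dock plate shows the same offset there, so I put that down to the camera calibration. I could not read the ball joint directly; that the ball is out is inferred from the seating depth and the firm stop.

2. **Scanner reading:** I gripped the scanner at a 27.7 mm opening and held it on the label for about 2.5 s. From the measured tool pose and my dock fit, the reading point was about 0.4 mm from the label's centre along it and 2 mm off it. The angle was within about 0.5° of square, and the arm was still.

3. **Scanner return:** I lowered it into the largest tray until it touched the floor, then released it and backed away. The last wrist picture shows it within about 1 mm of the tray's centre and within about 0.5° of upright.

The last pictures show no sign of the bystanders having moved, and the robot was clear of everything, at about 24 s of the 67 s allowed.

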